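# Gather the finished chess pieces from the lathe bench

### The job

Gather the four finished turned chess pieces from the plywood board and stand them upright in the tray, one to a compartment, in order of height: the shortest in the compartment next to the brass handle, the tallest at the other end. Leave the three unfinished pieces (the round blank, the square blank and the half-turned one) standing where they are.

Things in the scene. Friction and masses are not known exactly. Their poses are not given: they have to be found in the camera images.
- tray: Low dark-wood tray, fixed, 245 mm along its x, 65 mm along its y; brass loop handle sticks out 32 mm at its +x end. Origin: centre of underside. Grey floor 6 mm thick, walls 5 mm thick, their tops 18 mm above the table. Four compartments in a row, 55 mm square inside, centres at x = +90 (next to the handle), +30, -30, -90 mm, y = 0. May point any way, left or right of the robot.
- board: Fixed plywood sheet, 260 x 260 x 6 mm, flat on the table; origin at the centre of its underside. All seven wooden pieces stand on it, at least 65 mm apart centre to centre; among them lie two low bystanders, a cork pad and a roll of paper tape, each under 14 mm tall and 38 mm long or across.
- pawn: Finished pawn, the shortest piece, 50 mm tall: round foot 30 mm across, thin waist, plain barrel head 21 mm across from 31 to 44 mm up (grip there), bevelled above. Stands upright on the 6 mm plywood board at the start; origin at the centre of its underside, z axis up. Bare medium-brown wood.
- rook: Finished rook, 60 mm tall: round foot 30 mm across, stem, castle top 26 mm across from 40 to 60 mm up (grip there) with a round hollow in its top. Stands upright on the 6 mm plywood board at the start; origin at the centre of its underside, z axis up. Bare medium-brown wood.
- bishop: Finished bishop, 73 mm tall: round foot 30 mm across, slim stem, head 22 mm across from 42 to 56 mm up (grip there), then a cone up to a small 8 mm tip. Stands upright on the 6 mm plywood board at the start; origin at the centre of its underside, z axis up. Bare medium-brown wood.
- king: Finished king, the tallest piece, 85 mm tall: round foot 30 mm across, long stem, crown 25 mm across from 52 to 70 mm up (grip there), and a knob 11 mm across on top. Stands upright on the 6 mm plywood board at the start; origin at the centre of its underside, z axis up. Bare medium-brown wood.
- round_blank: Unfinished: plain round dowel, 27 mm across, 66 mm tall, to be left alone. Stands upright on the 6 mm plywood board at the start; origin at the centre of its underside, z axis up. Bare medium-brown wood.
- square_blank: Unfinished: plain square stick, 26 x 26 mm, 56 mm tall, to be left alone. Stands upright on the 6 mm plywood board at the start; origin at the centre of its underside, z axis up. Bare medium-brown wood.
- half_turned: Unfinished: foot 30 mm across and stem turned like a chess piece, but from 42 mm up to its top at 78 mm still a 22 mm square block; to be left alone. Stands upright on the 6 mm plywood board at the start; origin at the centre of its underside, z axis up. Bare medium-brown wood.
Mind the look-alikes: they are no part of the job. Leave any red or turquoise look-alike of the king alone.

How it is judged:
By the outcome, as a careful person would: the job done as asked, in the order asked, and still so for the second after the job is handed in, with the robot touching nothing.
It also fails if it takes over 112 s, if anything falls off the work surface, if the arm or the gripper's body presses on something with over 40 N, if the wrist force passes 120 N, or if a joint passes its speed limit or range.

### The arm

A 7-joint arm with a two-finger parallel gripper is mounted at the origin on the work surface. World frame = base frame: x ahead of the robot, y to its left, z up, the work surface at z = 0. Lengths are in m, angles in rad, forces in N, time in s.
With the tool pointing down it reaches from about 0.425 to 0.925 m from the base axis. Payload 6.8 kg.
Tool frame: the origin (TCP) lies midway between the tips of the shut fingers; the grasp point (between the pads) lies 19 mm behind it; z points along the fingers, y is the line along which they close (so a half turn about z gives the same grasp; the last joint's range is limited). The gripper opens to 85 mm and grips with 20 to 120 N. Pads are 22 mm wide; open, the fingers measure 114 mm over their backs; the gripper's body (76 mm by 85 mm) begins 54 mm behind the grasp point. The pads swing forward as they close: fully open they stand 13 mm farther back than shut.
Start: joints at [1.058, 0.477, 0.022, 1.555, -0.011, 1.109, -0.083], TCP at [0.266, -0.62, 0.195] pointing down, gripper open.
Joint ranges: [-2.96, 2.96], [-0.34, 2.1], [-1.41, 1.46], [0.24, 2.44], [-1.37, 4.51], [0.17, 1.92], [-2.96, 2.96]. Speed limits (rad/s): [2.39, 2.39, 3.14, 3.14, 3.14, 3.14, 3.14].

### API

Orientations are given as a unit quaternion [w, x, y, z].
In Python, from station import bot gives the robot as it stands.
- The arm moves only by the tool jog_arm, never from a script. Its argument "rows" is a list of rows, each an object of numbers: "fingers": the finger opening in mm, from 0 to 85.4; "x", "y", "z": the shift along the tool's x, y, z in mm; "ax", "ay", "az": the turn, a rotation vector about the tool's x, y, z in degrees. A call has exactly 8 rows; each row shifts and turns the commanded pose from where the row before left it, along the tool's axes as they then stand; what a row does not reach is not made up. A row lasts 1/10 s, in which the tool goes at most 50 mm and 8.59 degrees, less where a joint would pass 70% of its speed; a pose out of reach is approached as far as the arm can. A call with a gripper value outside its range is refused whole. The fingers move at their own pace and stop on an object; "force" is the grip in N (left out, the last holds). Time passes only in rows, so rows that do not move let the fingers close, or fill a call up. It gives the time, the measured TCP pose, the force, the opening and the grip force at its end, in the units of the state.
- bot.get_obs(): the state, without advancing time (a new reading comes with each control period).
- bot.read_camera(name): name is "scene" or "top" or "wrist"; returns a dict with "pixels" (400x640x3 uint8, red, green, blue), "vertical_fov" (degrees; the focal length in pixels is half the picture's height over the tangent of half this angle, whatever the lens; pixels are square), "cx", "cy" (the principal point, pixels), "dist_coeffs" ([k1, k2, p1, p2, k3] as OpenCV has them; the pictures are not rectified), "world_from_camera" (4x4, takes a point from camera to world coordinates). Camera axes: x right, y down, z forward; pixel columns grow to the right and rows downward; lengths in m; the calibration is good to about 2 mm. A picture is of the moment at which its call begins. There is no depth.
- bot.hand_in(): hands the job in; it is judged then, once.
The state is a dict: "t": time; "q": joint angles; "joint_vel": joint speeds; "joint_torque": joint torques, N m; "eef_pos": TCP position; "tool_rot": TCP orientation; "contact_force": force on the tool from outside, world axes, zero at the start; "torque": the same for the moment, N m; "gripper_width": opening from 0.0 (shut) to 1.0 (fully open); "grasp_force": force on a finger pad.
Only numpy, scipy, OpenCV 4.12 (cv2) and the standard library are available. Lean on these libraries where they do the work, as an engineer would, in place of code of your own. Each camera call takes 0.05 s, during which the arm holds its last target. There are 200 camera calls.

## Working session

There is one attempt and no reset: what is moved stays moved. The work goes in short steps, Python scripts to look and compute and a tool call to move; the robot and the scene stay as the last step left them, time stands still between calls to the robot, and variables do not carry over. Pictures are saved under pics/ and viewed, at most 14 in all, crops included, and the job is handed in when it is done.

Besides the shell and the picture viewer there is one more tool, called after "Call:" as name(argument=value, ...), one argument or row to a line, values as JSON. jog_arm: Moves the arm, as the interface text tells. Its arguments: {"type":"object","properties":{"rows":{"type":"array","items":{"type":"object","properties":{"fingers":{"type":"number"},"x":{"type":"number"},"y":{"type":"number"},"z":{"type":"number"},"ax":{"type":"number"},"ay":{"type":"number"},"az":{"type":"number"}}}},"force":{"type":"number"}},"required":["rows"]}

```bash
ls; mkdir -p pics; cat > h.py <<'E'
import numpy as np,cv2,pickle
def cam(bot,n,save=None):
    c=bot.read_camera(n); p=np.asarray(c["pixels"])
    if save:
        cv2.imwrite(f"pics/{save}.png",p[:,:,::-1]); 
        pickle.dump(c,open(f"pics/{save}.pkl","wb"))
    return c
def load(s): return pickle.load(open(f"pics/{s}.pkl","rb"))
def K(c):
    f=200/np.tan(np.radians(c["vertical_fov"])/2)
    return np.array([[f,0,c["cx"]],[0,f,c["cy"]],[0,0,1.]])
def ray(c,uv):
    p=cv2.undistortPoints(np.array(uv,float).reshape(-1,1,2),K(c),np.array(c["dist_coeffs"],float)).reshape(-1,2)
    T=np.array(c["world_from_camera"]); d=np.c_[p,np.ones(len(p))]@T[:3,:3].T
    return T[:3,3],d/np.linalg.norm(d,axis=1)[:,None]
def atz(c,uv,z):
    o,d=ray(c,uv); return o+d*((z-o[2])/d[:,2])[:,None]
def tri(c1,a,c2,b):
    o1,d1=ray(c1,a);o2,d2=ray(c2,b);out=[]
    for u,v in zip(d1,d2):
        s=np.linalg.lstsq(np.c_[u,-v],o2-o1,rcond=None)[0]
        p,q=o1+u*s[0],o2+v*s[1]; out.append([*(p+q)/2,np.linalg.norm(p-q)])
    return np.array(out)
def proj(c,P):
    M=np.linalg.inv(np.array(c["world_from_camera"]))
    return cv2.projectPoints(np.array(P,float).reshape(-1,1,3),cv2.Rodrigues(M[:3,:3])[0],M[:3,3],K(c),np.array(c["dist_coeffs"],float))[0].reshape(-1,2)
E
python3 - <<'E'
from station import bot; from h import *
for n in("scene","top"):
    c=cam(bot,n,n+"1"); print(n,c["vertical_fov"],c["cx"],c["cy"],c["dist_coeffs"],np.round(c["world_from_camera"],3).tolist())
print(bot.get_obs())
E
```

```text
pics
scene 44.633909881499605 309.5250941754634 198.53907908296455 [-0.1091726  0.         0.         0.         0.       ] [[-0.662, 0.517, -0.543, 1.082], [0.749, 0.436, -0.498, 0.456], [-0.021, -0.737, -0.676, 0.672], [0.0, 0.0, 0.0, 1.0]]
top 53.687795190065174 320.4125407516417 199.1673168719321 [-0.0178811  0.         0.         0.         0.       ] [[0.03, -0.997, 0.067, 0.504], [-1.0, -0.03, -0.001, 0.008], [0.003, -0.067, -0.998, 1.003], [0.0, 0.0, 0.0, 1.0]]
{'t': 0.1, 'q': array([ 1.057867  ,  0.47775954,  0.02237354,  1.55633255, -0.01150517,
        1.10929634, -0.08306266]), 'joint_vel': array([ 0.00016083, -0.00080633,  0.00030563, -0.00118114, -0.00148063,
        0.00084895,  0.00116534]), 'joint_torque': array([ 4.85373224e-03, -5.97755814e+01,  1.61396764e+00, -2.81951022e+01,
        1.28952228e-02,  5.04962954e-03,  2.85437397e-05]), 'eef_pos': array([ 0.26559588, -0.61991406,  0.19380381]), 'tool_rot': array([-8.00752637e-04,  9.79580864e-01,  2.01048838e-01, -2.31642862e-04]), 'contact_force': array([ 0.64529367, -0.29377326, -0.41384964]), 'torque': array([ 0.00692895,  0.03267293, -0.0407936 ]), 'grasp_force': 0.0, 'gripper_width': 0.9977327975637627}
```

View pics/scene1.png

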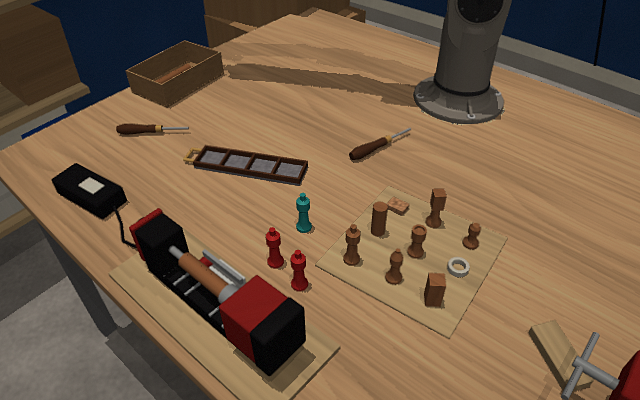

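View pics/top1.png

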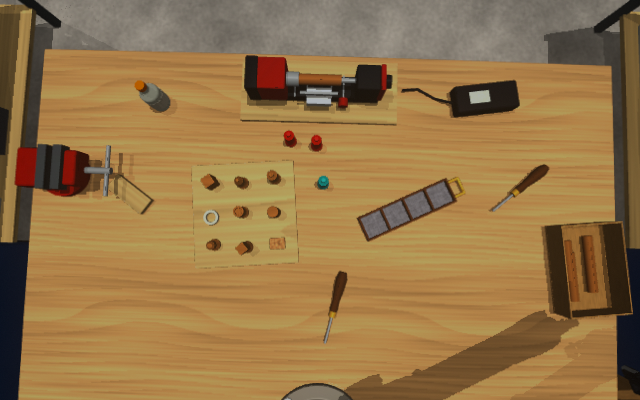

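The scene picture shows bishop (395,266), king (352,244), rook (417,240) and pawn (472,235). The ones to leave are square blank (434,289), round blank (379,218) and half-turned (436,207). Red and turquoise king look-alikes stand at (274,247), (299,270) and (303,212). The tray is at (250,163), with its handle at the left end. I'll confirm in an enlarged crop.

```bash
python3 - <<'E'
from h import *
a=cv2.imread("pics/scene1.png")[175:325,310:510]; cv2.imwrite("pics/cs.png",cv2.resize(a,None,fx=4,fy=4,interpolation=cv2.INTER_CUBIC))
a=cv2.imread("pics/top1.png")[155:275,185:345]; b=cv2.imread("pics/top1.png")[165:245,350:470]
cv2.imwrite("pics/ct.png",cv2.resize(a,None,fx=5,fy=5,interpolation=cv2.INTER_CUBIC))
cv2.imwrite("pics/ctr.png",cv2.resize(b,None,fx=6,fy=6,interpolation=cv2.INTER_CUBIC))
E
```

```text
(no output)
```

View pics/cs.png

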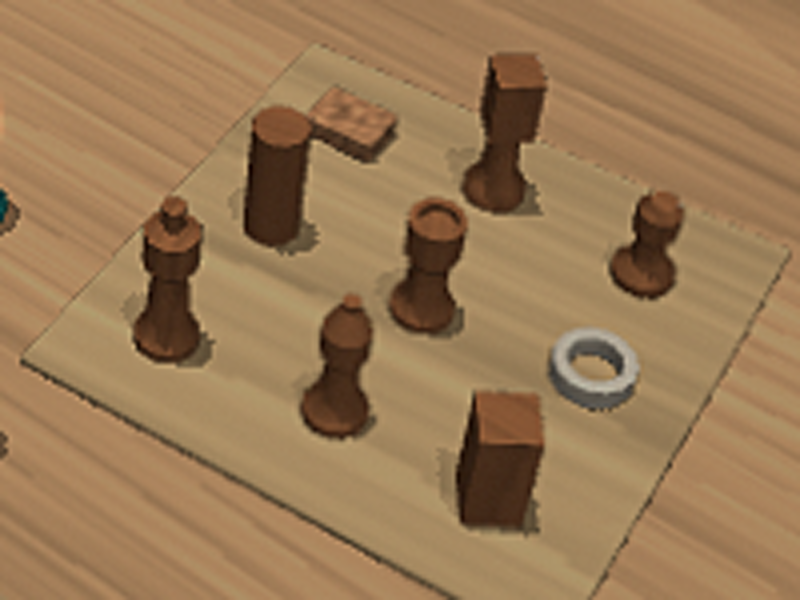

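View pics/ct.png

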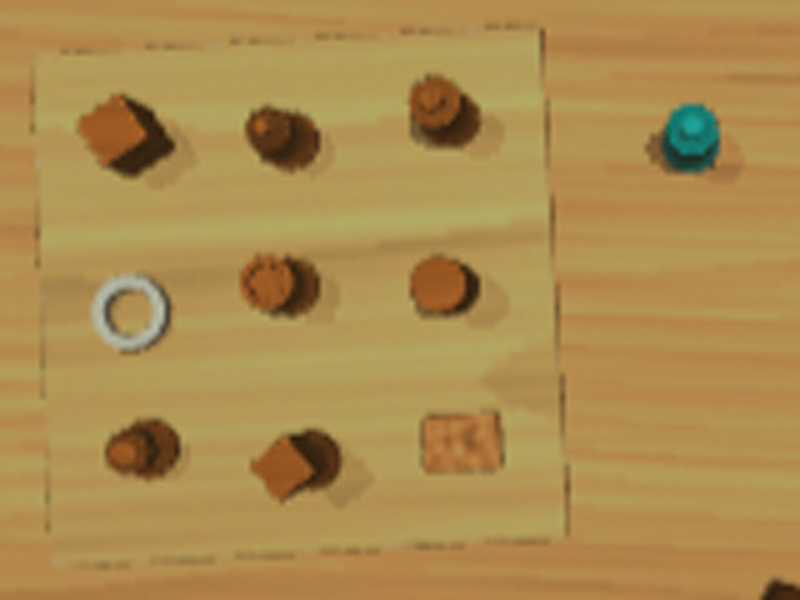

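View pics/ctr.png

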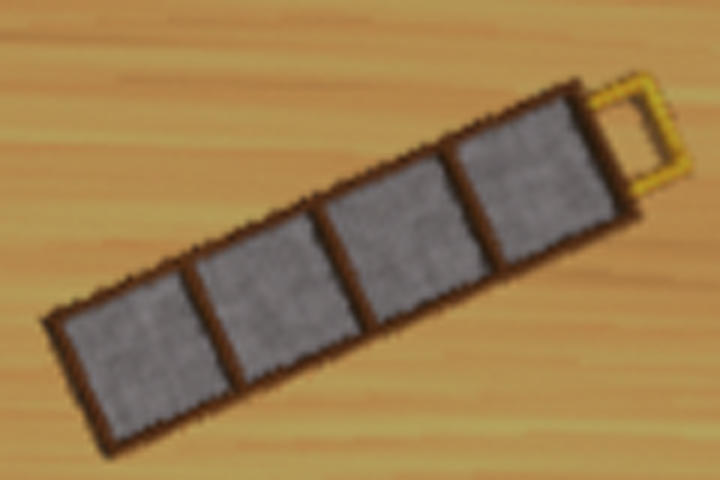

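The crops confirm the identities. In the scene crop the king, with its knob, is at (174,280), the bishop at (345,365), the rook with its hollow top at (430,265) and the pawn at (648,245). In the top crop the king is at (436,105), bishop (268,127), rook (267,283) and pawn (130,450). The round blank (438,285), square blank (115,130) and half-turned (285,467) stay. Tray handle is at top-right of its crop, so the shortest goes there.

```bash
python3 - <<'E'
from h import *
a=cv2.imread("pics/scene1.png")[135:195,175:320]; cv2.imwrite("pics/cst.png",cv2.resize(a,None,fx=5,fy=5,interpolation=cv2.INTER_CUBIC))
s,t=load("scene1"),load("top1")
S=lambda p:(np.array(p)+.5)/4-.5+[310,175]
T=lambda p:(np.array(p)+.5)/5-.5+[185,155]
T6=lambda p:(np.array(p)+.5)/6-.5+[350,165]
n="king bishop rook pawn half square round cork".split()
r=tri(s,S([[174,204],[352,301],[438,217],[662,202],[517,70],[506,417],[282,125],[353,118]]),t,T([[433,98],[264,123],[267,283],[124,452],[285,467],[115,130],[438,285],[461,441]]))
for a,b in zip(n,r): print(a,np.round(b*1000,1))
C=atz(t,T6([[45,320],[110,457],[637,212],[577,82]]),.018); print(np.round(C*1000,1),np.linalg.norm(np.diff(C,axis=0),axis=1))
print(np.round(proj(s,C),1))
print(np.round(atz(t,T([[35,50],[543,28],[567,537],[50,565]]),.006)*1000,1))
E
```

```text
king [619.  125.1  90.1   3.2]
bishop [606.2 206.3  77.6   4.1]
rook [531.8 203.3  65.4   2.3]
pawn [449.5 270.5  54.2   2.2]
half [446.1 188.2  82.9   3.6]
square [603.2 280.7  60.1   2.4]
round [533.1 121.4  71.    2.2]
cork [457.3 114.3  16.5   3.9]
[[ 526.1  -85.    18. ]
 [ 470.3 -113.2   18. ]
 [ 578.4 -331.1   18. ]
 [ 632.3 -305.5   18. ]] [0.06253954 0.24327196 0.05959423]
[[298.2 178.6]
 [306.  160.5]
 [203.5 145.3]
 [192.  160.9]]
[[649.2 338.1   6. ]
 [668.2  79.9   6. ]
 [411.8  59.    6. ]
 [389.9 317.2   6. ]]
```

View pics/cst.png

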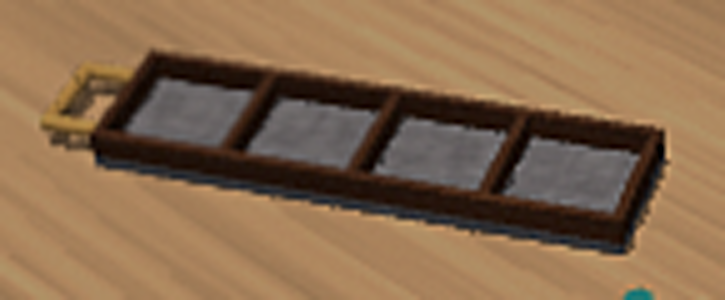

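The heights agree with the stated sizes to about 1 mm: king 90, bishop 78, rook 65, pawn 54. That includes the 6 mm board. The tray crop shows the handle at left (70,105) and the far end at right. I'll hold tool yaw at about 116°, closing across the tray's short side, so no more turning is needed later.

Call:
jog_arm(
  rows=[
    {"fingers": 50,"z": -8,"az": -8.5},
    {"fingers": 50,"z": -8,"az": -8.5},
    {"fingers": 50,"z": -8,"az": -8.5},
    {"fingers": 50,"z": -8,"az": -8.5},
    {"fingers": 50,"z": -8,"az": -8.5},
    {"fingers": 50,"z": -8,"az": -8.5},
    {"fingers": 50,"z": -8,"az": -8.5},
    {"fingers": 50,"z": -8,"az": -8.5},
  ],
)

```text
invalid input
```

```bash
python3 - <<'E'
from h import *
s,t=load("scene1"),load("top1")
T6=lambda p:(np.array(p)+.5)/6-.5+[350,165]
S5=lambda p:(np.array(p)+.5)/5-.5+[175,135]
r=tri(s,S5([[620,233],[664,130],[152,52],[97,133]]),t,T6([[45,320],[110,457],[637,212],[577,82]]))
print(np.round(r*1000,1),r.mean(0))
E
```

```text
[[ 525.9  -85.2   10.6    1.1]
 [ 469.3 -112.    17.8    3.1]
 [ 577.2 -329.4   19.3    3.2]
 [ 630.7 -303.9   17.6    4.5]] [ 0.55078589 -0.2076434   0.01636416  0.00296117]
```

Call:
jog_arm(
  rows=[
    {"fingers": 50,"x": 0,"y": 0,"z": -8,"ax": 0,"ay": 0,"az": -8.5},
    {"fingers": 50,"x": 0,"y": 0,"z": -8,"ax": 0,"ay": 0,"az": -8.5},
    {"fingers": 50,"x": 0,"y": 0,"z": -8,"ax": 0,"ay": 0,"az": -8.5},
    {"fingers": 50,"x": 0,"y": 0,"z": -8,"ax": 0,"ay": 0,"az": -8.5},
    {"fingers": 50,"x": 0,"y": 0,"z": -8,"ax": 0,"ay": 0,"az": -8.5},
    {"fingers": 50,"x": 0,"y": 0,"z": -8,"ax": 0,"ay": 0,"az": -8.5},
    {"fingers": 50,"x": 0,"y": 0,"z": -8,"ax": 0,"ay": 0,"az": -8.5},
    {"fingers": 50,"x": 0,"y": 0,"z": -8,"ax": 0,"ay": 0,"az": -8.5},
  ],
  force=40,
)

```text
t: 0.9
eef_pos: [0.2656, -0.6202, 0.2585]
tool_rot: [-0.0, 0.698, 0.717, 0.0]
contact_force: [-1.0, 0.5, -0.0]
gripper_width: 0.585
grasp_force: 0.0
```

Call:
jog_arm(
  rows=[
    {"fingers": 50,"x": 0,"y": 0,"z": 0,"ax": 0,"ay": 0,"az": -8.2},
    {"fingers": 50,"x": 0,"y": 0,"z": 0,"ax": 0,"ay": 0,"az": -8.2},
    {"fingers": 50,"x": 0,"y": 0,"z": 0,"ax": 0,"ay": 0,"az": -8.2},
    {"fingers": 50,"x": 10,"y": 17,"z": 0,"ax": 0,"ay": 0,"az": 0},
    {"fingers": 50,"x": 20,"y": 35,"z": 0,"ax": 0,"ay": 0,"az": 0},
    {"fingers": 50,"x": 20,"y": 35,"z": 0,"ax": 0,"ay": 0,"az": 0},
    {"fingers": 50,"x": 20,"y": 35,"z": 0,"ax": 0,"ay": 0,"az": 0},
    {"fingers": 50,"x": 20,"y": 35,"z": 0,"ax": 0,"ay": 0,"az": 0},
  ],
)

```text
t: 1.7
eef_pos: [0.3693, -0.4681, 0.2585]
tool_rot: [-0.0, 0.533, 0.846, 0.0]
contact_force: [0.1, 0.6, -0.3]
gripper_width: 0.584
grasp_force: 0.0
```

Call:
jog_arm(
  rows=[
    {"fingers": 50,"x": 20,"y": 35,"z": 0,"ax": 0,"ay": 0,"az": 0},
    {"fingers": 50,"x": 20,"y": 35,"z": 0,"ax": 0,"ay": 0,"az": 0},
    {"fingers": 50,"x": 20,"y": 35,"z": 0,"ax": 0,"ay": 0,"az": 0},
    {"fingers": 50,"x": 20,"y": 35,"z": 0,"ax": 0,"ay": 0,"az": 0},
    {"fingers": 50,"x": 20,"y": 35,"z": 0,"ax": 0,"ay": 0,"az": 0},
    {"fingers": 50,"x": 20,"y": 35,"z": 0,"ax": 0,"ay": 0,"az": 0},
    {"fingers": 50,"x": 10,"y": 20,"z": 0,"ax": 0,"ay": 0,"az": 0},
    {"fingers": 50,"x": 0,"y": 0,"z": 0,"ax": 0,"ay": 0,"az": 0},
  ],
)

```text
t: 2.5
eef_pos: [0.5207, -0.2479, 0.2587]
tool_rot: [-0.0, 0.53, 0.848, 0.001]
contact_force: [-0.3, 0.0, -0.6]
gripper_width: 0.584
grasp_force: 0.0
```

```bash
python3 - <<'E'
from station import bot; from h import *
c=cam(bot,"wrist","w1"); o=bot.get_obs(); print(o["eef_pos"],o["tool_rot"],o["q"]); print(np.round(c["world_from_camera"],3).tolist(),c["vertical_fov"])
E
```

```text
[ 0.51933239 -0.2507054   0.25856864] [-2.79244631e-04  5.30650795e-01  8.47590443e-01  3.10531220e-04] [ 0.74597224  0.30411222 -0.50378017  1.69147813  0.15574855  1.18648855
  0.65500541]
[[0.898, 0.423, 0.116, 0.491], [0.439, -0.868, -0.231, -0.19], [0.003, 0.259, -0.966, 0.438], [0.0, 0.0, 0.0, 1.0]] 59.218309726059466
```

View pics/w1.png

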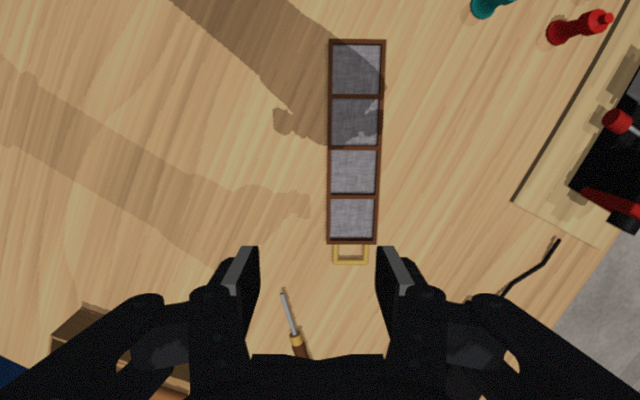

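Wrist view: the tray stands upright in the picture with its outer top corners at about (327,243), (376,243), (386,40) and (329,40). The handle is at (350,255).

```bash
python3 - <<'E'
from h import *
w,t=load("w1"),load("top1")
T6=lambda p:(np.array(p)+.5)/6-.5+[350,165]
wp=[[386,40],[329,40],[326.5,243],[376.5,243]]
tp=T6([[45,320],[110,457],[637,212],[577,82]])
C=atz(w,wp,.018)[:,:2];print(np.round(C*1000,1))
wp=[[329,40],[386,40],[376.5,243],[326.5,243]]
C=atz(w,wp,.018)[:,:2];print(C.mean(0),np.linalg.norm(np.diff(C,axis=0),axis=1))
# order match: find
r=tri(w,[[386,40],[329,40],[326.5,243],[376.5,243]],t,tp);print(np.round(r*1000,1),r.mean(0))
E
```

```text
[[ 528.   -86.9]
 [ 470.8 -115.4]
 [ 575.6 -332.9]
 [ 633.3 -304.9]]
[ 0.55190291 -0.21002891] [0.06389229 0.24211084 0.06405601]
[[ 5.273e+02 -8.560e+01  1.350e+01  2.200e+00]
 [ 4.702e+02 -1.141e+02  1.050e+01  4.000e-01]
 [ 5.802e+02 -3.400e+02 -5.300e+00  1.600e+00]
 [ 6.315e+02 -3.037e+02  2.320e+01  4.000e-01]] [ 0.55232133 -0.21083751  0.01047117  0.00112869]
```

Call:
jog_arm(
  rows=[
    {"fingers": 50,"x": 20,"y": 16,"z": 0,"ax": 0,"ay": 0,"az": 0},
    {"fingers": 50,"x": 36,"y": 30,"z": 0,"ax": 0,"ay": 0,"az": 0},
    {"fingers": 50,"x": 36,"y": 30,"z": 0,"ax": 0,"ay": 0,"az": 0},
    {"fingers": 50,"x": 36,"y": 30,"z": 0,"ax": 0,"ay": 0,"az": 0},
    {"fingers": 50,"x": 36,"y": 30,"z": 0,"ax": 0,"ay": 0,"az": 0},
    {"fingers": 50,"x": 36,"y": 30,"z": 0,"ax": 0,"ay": 0,"az": 0},
    {"fingers": 50,"x": 36,"y": 30,"z": 0,"ax": 0,"ay": 0,"az": 0},
    {"fingers": 50,"x": 0,"y": 0,"z": 0,"ax": 0,"ay": 0,"az": 0},
  ],
)

```text
t: 3.35
eef_pos: [0.5919, 0.0517, 0.2589]
tool_rot: [-0.001, 0.528, 0.849, 0.002]
contact_force: [-0.9, -0.4, 0.5]
gripper_width: 0.586
grasp_force: 0.0
```

```bash
python3 - <<'E'
from station import bot; from h import *
c=cam(bot,"wrist","w2"); o=bot.get_obs(); print(o["eef_pos"],o["tool_rot"])
P=[[.619,.125,.09],[.606,.206,.078],[.532,.203,.066],[.4495,.2705,.055]]; print(proj(c,P).round(1).tolist())
a=cv2.imread("pics/w2.png"); cv2.imwrite("pics/w2c.png",cv2.resize(a[:300,:400] if 0 else a,(800,500),interpolation=cv2.INTER_CUBIC))
E
```

```text
[0.59183    0.04723    0.25856655] [-4.71053720e-04  5.30029513e-01  8.47978976e-01  3.87938393e-04]
[[375.6, 121.7], [401.2, 38.9], [330.6, 8.4], [285.0, -92.6]]
```

View pics/w2c.png

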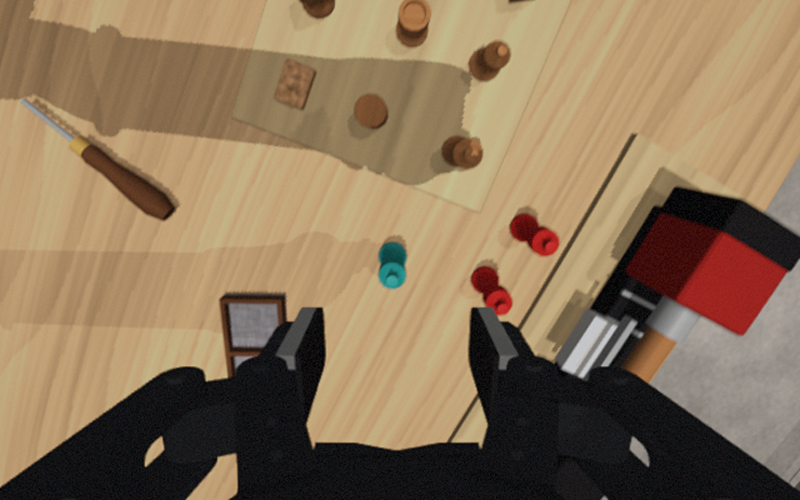

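The wrist view (scaled 1.25×) shows king (472,150), bishop (497,52), rook (415,14), round blank (370,110) and cork (295,84). This matches my estimates within about 3 mm. Going to the pawn.

Call:
jog_arm(
  rows=[
    {"fingers": 50,"x": 20,"y": -2,"z": 0,"ax": 0,"ay": 0,"az": 0},
    {"fingers": 50,"x": 38,"y": -4.5,"z": 0,"ax": 0,"ay": 0,"az": 0},
    {"fingers": 50,"x": 38,"y": -4.5,"z": 0,"ax": 0,"ay": 0,"az": 0},
    {"fingers": 50,"x": 38,"y": -4.5,"z": 0,"ax": 0,"ay": 0,"az": 0},
    {"fingers": 50,"x": 38,"y": -4.5,"z": 0,"ax": 0,"ay": 0,"az": 0},
    {"fingers": 50,"x": 38,"y": -4.5,"z": 0,"ax": 0,"ay": 0,"az": 0},
    {"fingers": 50,"x": 35,"y": -4,"z": 0,"ax": 0,"ay": 0,"az": 0},
    {"fingers": 50,"x": 18,"y": -2,"z": 0,"ax": 0,"ay": 0,"az": 0},
  ],
)

```text
t: 4.2
eef_pos: [0.4482, 0.2683, 0.2589]
tool_rot: [0.0, 0.532, 0.847, -0.0]
contact_force: [-0.0, -0.4, 0.3]
gripper_width: 0.585
grasp_force: 0.0
```

Call:
jog_arm(
  rows=[
    {"fingers": 50,"x": 0,"y": 0,"z": 20,"ax": 0,"ay": 0,"az": 0},
    {"fingers": 50,"x": 0,"y": 0,"z": 25,"ax": 0,"ay": 0,"az": 0},
    {"fingers": 50,"x": 0,"y": 0,"z": 25,"ax": 0,"ay": 0,"az": 0},
    {"fingers": 50,"x": 0,"y": 0,"z": 25,"ax": 0,"ay": 0,"az": 0},
    {"fingers": 50,"x": 0,"y": 0,"z": 20,"ax": 0,"ay": 0,"az": 0},
    {"fingers": 50,"x": 0,"y": 0,"z": 10,"ax": 0,"ay": 0,"az": 0},
    {"fingers": 50,"x": 0,"y": 0,"z": 0,"ax": 0,"ay": 0,"az": 0},
    {"fingers": 50,"x": 0,"y": 0,"z": 0,"ax": 0,"ay": 0,"az": 0},
  ],
)

```text
t: 5.0
eef_pos: [0.4509, 0.267, 0.1344]
tool_rot: [0.0, 0.532, 0.847, 0.0]
contact_force: [-0.4, 0.1, -0.7]
gripper_width: 0.584
grasp_force: 0.0
```

```bash
python3 - <<'E'
from station import bot; from h import *
c=cam(bot,"wrist","w3"); o=bot.get_obs(); print(o["eef_pos"],o["tool_rot"],o["gripper_width"])
E
```

```text
[0.45117388 0.26737724 0.13477849] [4.95846828e-04 5.31945124e-01 8.46778413e-01 6.76977035e-04] 0.5801052563413625
```

View pics/w3.png

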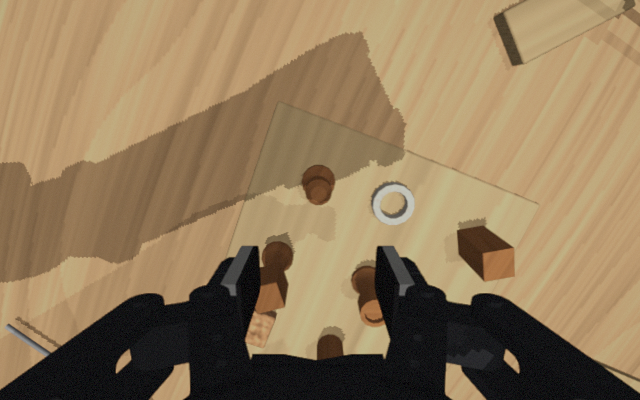

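The pawn is at (318,185), on the mid column between the fingers. I'll compare its ray with the estimate.

```bash
python3 - <<'E'
from h import *
w,s,t=load("w3"),load("scene1"),load("top1")
print(proj(w,[[.4495,.2705,.056],[.4495,.2705,.006],[.451,.2675,.056]]))
print(atz(w,[[318,192]],.056),atz(w,[[318.5,180]],.012))
w2=load("w2")
for a,z in(([[380,119]],.091),([[399,41]],.079),([[332,11]],.066)): print(atz(w2,a,z))
S=lambda p:(np.array(p)+.5)/4-.5+[310,175]
print("scene feet",atz(s,S([[170,338],[336,412],[423,308],[643,272]]),.012).round(4))
T=lambda p:(np.array(p)+.5)/5-.5+[185,155]
print("top heads",[atz(t,T([p]),z).round(4).tolist() for p,z in(([433,98],.09),([264,123],.079),([267,283],.066),([124,452],.056))])
E
```

```text
[[318.1818273  193.00248651]
 [317.90684874 179.86864324]
 [318.24504745 197.31654829]]
[[0.44903939 0.27113983 0.056     ]] [[0.44947016 0.2716981  0.012     ]]
[[0.6214267  0.12912781 0.091     ]]
[[0.60489921 0.20308426 0.079     ]]
[[0.53432007 0.20142824 0.066     ]]
scene feet [[0.6221 0.1314 0.012 ]
 [0.609  0.2108 0.012 ]
 [0.5352 0.2073 0.012 ]
 [0.4517 0.2731 0.012 ]]
top heads [[[0.62, 0.1238, 0.09]], [[0.6072, 0.2042, 0.079]], [[0.5324, 0.2022, 0.066]], [[0.4501, 0.269, 0.056]]]
```

Call:
jog_arm(
  rows=[
    {"fingers": 50,"x": 3.5,"y": 0,"z": 15,"ax": 0,"ay": 0,"az": 0},
    {"fingers": 50,"x": 0,"y": 0,"z": 22,"ax": 0,"ay": 0,"az": 0},
    {"fingers": 50,"x": 0,"y": 0,"z": 22,"ax": 0,"ay": 0,"az": 0},
    {"fingers": 50,"x": 0,"y": 0,"z": 22,"ax": 0,"ay": 0,"az": 0},
    {"fingers": 50,"x": 0,"y": 0,"z": 16,"ax": 0,"ay": 0,"az": 0},
    {"fingers": 50,"x": 0,"y": 0,"z": 10,"ax": 0,"ay": 0,"az": 0},
    {"fingers": 50,"x": 0,"y": 0,"z": 5,"ax": 0,"ay": 0,"az": 0},
    {"fingers": 50,"x": 0,"y": 0,"z": 0,"ax": 0,"ay": 0,"az": 0},
  ],
)

```text
t: 5.85
eef_pos: [0.4488, 0.2706, 0.0215]
tool_rot: [-0.0, 0.531, 0.847, -0.0]
contact_force: [-0.1, 0.8, 0.4]
gripper_width: 0.584
grasp_force: 0.0
```

Call:
jog_arm(
  rows=[
    {"fingers": 10,"x": 0,"y": 0,"z": 0,"ax": 0,"ay": 0,"az": 0},
    {"fingers": 10,"x": 0,"y": 0,"z": 0,"ax": 0,"ay": 0,"az": 0},
    {"fingers": 10,"x": 0,"y": 0,"z": 0,"ax": 0,"ay": 0,"az": 0},
    {"fingers": 10,"x": 0,"y": 0,"z": 0,"ax": 0,"ay": 0,"az": 0},
    {"fingers": 10,"x": 0,"y": 0,"z": 0,"ax": 0,"ay": 0,"az": 0},
    {"fingers": 10,"x": 0,"y": 0,"z": 0,"ax": 0,"ay": 0,"az": 0},
    {"fingers": 10,"x": 0,"y": 0,"z": 0,"ax": 0,"ay": 0,"az": 0},
    {"fingers": 10,"x": 0,"y": 0,"z": 0,"ax": 0,"ay": 0,"az": 0},
  ],
  force=40,
)

```text
t: 6.65
eef_pos: [0.4489, 0.2704, 0.0217]
tool_rot: [0.0, 0.531, 0.847, -0.0]
contact_force: [-0.3, -0.8, 0.0]
gripper_width: 0.12
grasp_force: 0.0
```

It closed to 10 mm with no force, so I'll look before moving.

```bash
python3 - <<'E'
from station import bot; from h import *
c=cam(bot,"wrist","w4"); s=cam(bot,"scene","s4"); o=bot.get_obs(); print(o["eef_pos"],o["gripper_width"],o["grasp_force"])
a=cv2.imread("pics/w4.png")[130:330,200:440]; b=cv2.imread("pics/s4.png")[150:300,400:520]
cv2.imwrite("pics/m4.png",np.hstack([cv2.resize(a,(480,400)),cv2.resize(b,(320,400))]))
E
```

```text
[0.4489145  0.27046148 0.02166515] 0.11890012585992828 0.0
```

View pics/m4.png

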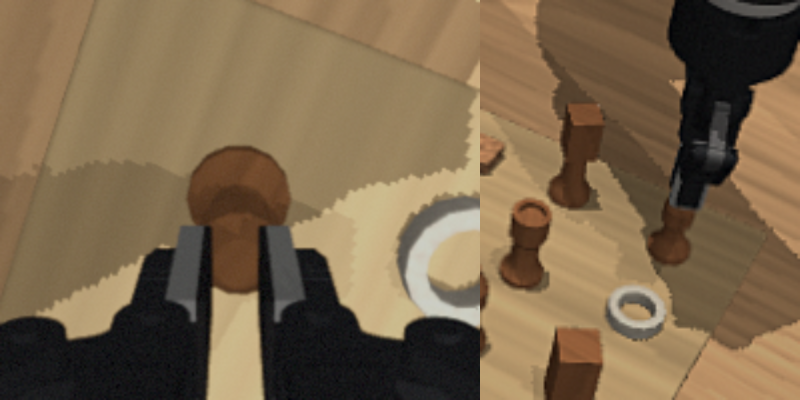

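The fingers look as if they sit higher than commanded, with the tips at about (690,205) in the scene half, near the pawn's top. I'll check this against the projected TCP.

```bash
python3 - <<'E'
from h import *
s=load("s4");w=load("w4")
x,y,z=.4489,.2705,.0217
for dz in(0,.02,.03,.04): 
  p=proj(s,[[x,y,z+dz]]);q=proj(w,[[x,y,z+dz],[x+.0045,y+.0022,z+dz]]); print(dz,p.round(1),((p-[400,150])*2.667+[480,0]).round(0),q.round(1).tolist(),((q[0]-[200,130])*2).round(0))
print(np.round(np.linalg.inv(np.array(w["world_from_camera"]))@[x,y,z,1],4))
a=cv2.imread("pics/s4.png")[190:255,440:505]; b=cv2.imread("pics/scene1.png")[190:255,440:505]
cv2.imwrite("pics/m5.png",np.hstack([cv2.resize(i,(390,390),interpolation=cv2.INTER_CUBIC) for i in(b,a)]))
E
```

```text
0 [[470.9 237.5]] [[669. 233.]] [[318.4, 233.6], [327.7, 233.6]] [237. 207.]
0.02 [[473.2 229.9]] [[675. 213.]] [[318.6, 247.8], [328.9, 247.7]] [237. 236.]
0.03 [[474.3 226. ]] [[678. 203.]] [[318.8, 256.1], [329.7, 256.0]] [238. 252.]
0.04 [[475.5 222. ]] [[681. 192.]] [[318.9, 265.5], [330.5, 265.4]] [238. 271.]
[7.000e-04 1.680e-02 1.904e-01 1.000e+00]
```

View pics/m5.png

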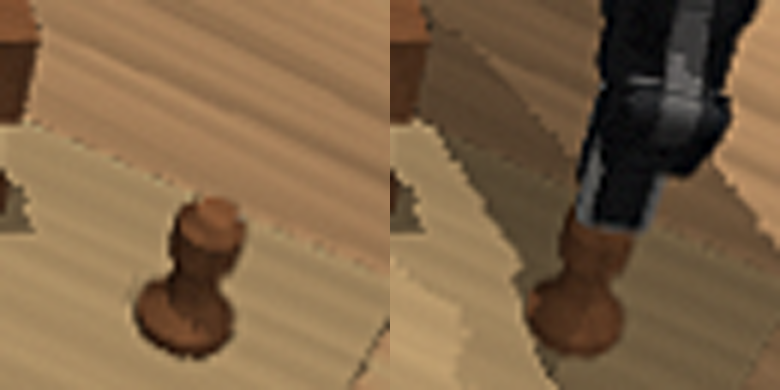

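Comparing the three, the real fingertips are about 38 mm above the reported TCP. In the wrist view the 50 mm finger gap spans 116 px, which puts the tips about 0.15 m deep against 0.19 m for the TCP. In the scene crop the tip edge at (625,228) corresponds to z≈0.06. So the fingers closed above the pawn, and it is still standing. I'll open and go about 36 mm deeper, watching the force.

Call:
jog_arm(
  rows=[
    {"fingers": 50,"x": 0,"y": 0,"z": -10,"ax": 0,"ay": 0,"az": 0},
    {"fingers": 50,"x": 0,"y": 0,"z": 0,"ax": 0,"ay": 0,"az": 0},
    {"fingers": 50,"x": 0,"y": 0,"z": 0,"ax": 0,"ay": 0,"az": 0},
    {"fingers": 50,"x": 0,"y": 0,"z": 0,"ax": 0,"ay": 0,"az": 0},
    {"fingers": 50,"x": 0,"y": 0,"z": 8,"ax": 0,"ay": 0,"az": 0},
    {"fingers": 50,"x": 0,"y": 0,"z": 8,"ax": 0,"ay": 0,"az": 0},
    {"fingers": 50,"x": 0,"y": 0,"z": 8,"ax": 0,"ay": 0,"az": 0},
    {"fingers": 50,"x": 0,"y": 0,"z": 0,"ax": 0,"ay": 0,"az": 0},
  ],
)

```text
t: 7.55
eef_pos: [0.4479, 0.2697, 0.0061]
tool_rot: [-0.001, 0.531, 0.847, -0.001]
contact_force: [-0.1, -0.1, -0.5]
gripper_width: 0.587
grasp_force: 0.0
```

Call:
jog_arm(
  rows=[
    {"fingers": 50,"x": 0,"y": 0,"z": 3,"ax": 0,"ay": 0,"az": 0},
    {"fingers": 50,"x": 0,"y": 0,"z": 3,"ax": 0,"ay": 0,"az": 0},
    {"fingers": 50,"x": 0,"y": 0,"z": 3,"ax": 0,"ay": 0,"az": 0},
    {"fingers": 50,"x": 0,"y": 0,"z": 2,"ax": 0,"ay": 0,"az": 0},
    {"fingers": 50,"x": 0,"y": 0,"z": 0,"ax": 0,"ay": 0,"az": 0},
    {"fingers": 50,"x": 0,"y": 0,"z": 0,"ax": 0,"ay": 0,"az": 0},
    {"fingers": 50,"x": 0,"y": 0,"z": 0,"ax": 0,"ay": 0,"az": 0},
    {"fingers": 50,"x": 0,"y": 0,"z": 0,"ax": 0,"ay": 0,"az": 0},
  ],
)

```text
t: 8.35
eef_pos: [0.4491, 0.2705, -0.0032]
tool_rot: [0.0, 0.531, 0.847, 0.0]
contact_force: [0.2, 0.0, 0.8]
gripper_width: 0.586
grasp_force: 0.0
```

```bash
python3 - <<'E'
from station import bot; from h import *
c=cam(bot,"wrist","w6"); s=cam(bot,"scene","s6"); o=bot.get_obs(); print(o["eef_pos"],o["gripper_width"],o["contact_force"])
a=cv2.imread("pics/w6.png")[130:330,200:440]; b=cv2.imread("pics/s6.png")[190:255,440:505]
cv2.imwrite("pics/m6.png",np.hstack([cv2.resize(a,(480,400)),cv2.resize(b,(320,400),interpolation=cv2.INTER_CUBIC)]))
E
```

```text
[ 0.44899376  0.27047727 -0.0032104 ] 0.5840101052829366 [-0.22566001 -0.11593335  0.1395169 ]
```

View pics/m6.png

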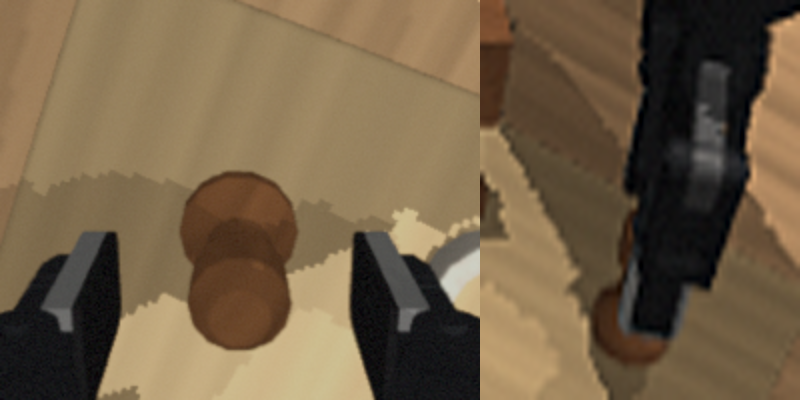

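The reported z is -3 mm with no contact, which confirms the offset, and the pawn is centred between the fingers. I'll go 10 mm deeper and close.

Call:
jog_arm(
  rows=[
    {"fingers": 50,"x": 0,"y": 0,"z": 4,"ax": 0,"ay": 0,"az": 0},
    {"fingers": 50,"x": 0,"y": 0,"z": 4,"ax": 0,"ay": 0,"az": 0},
    {"fingers": 50,"x": 0,"y": 0,"z": 2,"ax": 0,"ay": 0,"az": 0},
    {"fingers": 10,"x": 0,"y": 0,"z": 0,"ax": 0,"ay": 0,"az": 0},
    {"fingers": 10,"x": 0,"y": 0,"z": 0,"ax": 0,"ay": 0,"az": 0},
    {"fingers": 10,"x": 0,"y": 0,"z": 0,"ax": 0,"ay": 0,"az": 0},
    {"fingers": 10,"x": 0,"y": 0,"z": 0,"ax": 0,"ay": 0,"az": 0},
    {"fingers": 10,"x": 0,"y": 0,"z": 0,"ax": 0,"ay": 0,"az": 0},
  ],
  force=40,
)

```text
t: 9.25
eef_pos: [0.449, 0.2705, -0.0132]
tool_rot: [0.0, 0.531, 0.847, 0.0]
contact_force: [-0.2, -0.3, -0.1]
gripper_width: 0.228
grasp_force: 39.0
```

```bash
python3 - <<'E'
from station import bot
o=bot.get_obs(); print(o["eef_pos"],o["gripper_width"]*85.4,o["contact_force"],o["grasp_force"])
E
```

```text
[ 0.44900968  0.2704877  -0.0132207 ] 19.49277336352322 [-0.20028256 -0.26887257 -0.1368089 ] 38.999966608243994
```

Gripped: 19.5 mm opening at 39 N. Lift and carry to the handle-end compartment at about (591,-290).

Call:
jog_arm(
  rows=[
    {"fingers": 10,"x": 0,"y": 0,"z": -8,"ax": 0,"ay": 0,"az": 0},
    {"fingers": 10,"x": 0,"y": 0,"z": -18,"ax": 0,"ay": 0,"az": 0},
    {"fingers": 10,"x": 0,"y": 0,"z": -24,"ax": 0,"ay": 0,"az": 0},
    {"fingers": 10,"x": 0,"y": 0,"z": -24,"ax": 0,"ay": 0,"az": 0},
    {"fingers": 10,"x": 0,"y": 0,"z": -24,"ax": 0,"ay": 0,"az": 0},
    {"fingers": 10,"x": -16,"y": -3,"z": -16,"ax": 0,"ay": 0,"az": 0},
    {"fingers": 10,"x": -30,"y": -6,"z": 0,"ax": 0,"ay": 0,"az": 0},
    {"fingers": 10,"x": -40,"y": -8,"z": 0,"ax": 0,"ay": 0,"az": 0},
  ],
)

```text
t: 10.05
eef_pos: [0.4714, 0.1869, 0.1023]
tool_rot: [0.001, 0.53, 0.848, 0.001]
contact_force: [1.8, -1.0, -0.2]
gripper_width: 0.227
grasp_force: 39.1
```

Call:
jog_arm(
  rows=[
    {"fingers": 10,"x": -40,"y": -8,"z": 0,"ax": 0,"ay": 0,"az": 0},
    {"fingers": 10,"x": -40,"y": -8,"z": 0,"ax": 0,"ay": 0,"az": 0},
    {"fingers": 10,"x": -40,"y": -8,"z": 0,"ax": 0,"ay": 0,"az": 0},
    {"fingers": 10,"x": -40,"y": -8,"z": 0,"ax": 0,"ay": 0,"az": 0},
    {"fingers": 10,"x": -40,"y": -8,"z": 0,"ax": 0,"ay": 0,"az": 0},
    {"fingers": 10,"x": -40,"y": -8,"z": 0,"ax": 0,"ay": 0,"az": 0},
    {"fingers": 10,"x": -40,"y": -8,"z": 0,"ax": 0,"ay": 0,"az": 0},
    {"fingers": 10,"x": -40,"y": -8,"z": 0,"ax": 0,"ay": 0,"az": 0},
  ],
)

```text
t: 10.85
eef_pos: [0.5529, -0.132, 0.1014]
tool_rot: [0.0, 0.531, 0.847, 0.0]
contact_force: [0.7, 0.5, -0.5]
gripper_width: 0.227
grasp_force: 39.1
```

Call:
jog_arm(
  rows=[
    {"fingers": 10,"x": -40,"y": -8,"z": 0,"ax": 0,"ay": 0,"az": 0},
    {"fingers": 10,"x": -40,"y": -8,"z": 0,"ax": 0,"ay": 0,"az": 0},
    {"fingers": 10,"x": -40,"y": -8,"z": 0,"ax": 0,"ay": 0,"az": 0},
    {"fingers": 10,"x": -24,"y": -6,"z": 0,"ax": 0,"ay": 0,"az": 0},
    {"fingers": 10,"x": -10,"y": -3,"z": 0,"ax": 0,"ay": 0,"az": 0},
    {"fingers": 10,"x": 0,"y": 0,"z": 0,"ax": 0,"ay": 0,"az": 0},
    {"fingers": 10,"x": 0,"y": 0,"z": 0,"ax": 0,"ay": 0,"az": 0},
    {"fingers": 10,"x": 0,"y": 0,"z": 0,"ax": 0,"ay": 0,"az": 0},
  ],
)

```text
t: 11.65
eef_pos: [0.5902, -0.2807, 0.101]
tool_rot: [-0.0, 0.53, 0.848, 0.0]
contact_force: [0.6, 0.1, 0.2]
gripper_width: 0.226
grasp_force: 39.1
```

Call:
jog_arm(
  rows=[
    {"fingers": 10,"x": -8.7,"y": -3.4,"z": 10,"ax": 0,"ay": 0,"az": 0},
    {"fingers": 10,"x": 0,"y": 0,"z": 20,"ax": 0,"ay": 0,"az": 0},
    {"fingers": 10,"x": 0,"y": 0,"z": 22,"ax": 0,"ay": 0,"az": 0},
    {"fingers": 10,"x": 0,"y": 0,"z": 22,"ax": 0,"ay": 0,"az": 0},
    {"fingers": 10,"x": 0,"y": 0,"z": 15,"ax": 0,"ay": 0,"az": 0},
    {"fingers": 10,"x": 0,"y": 0,"z": 10,"ax": 0,"ay": 0,"az": 0},
    {"fingers": 10,"x": 0,"y": 0,"z": 5,"ax": 0,"ay": 0,"az": 0},
    {"fingers": 10,"x": 0,"y": 0,"z": 3,"ax": 0,"ay": 0,"az": 0},
  ],
)

```text
t: 12.45
eef_pos: [0.591, -0.2927, -0.0063]
tool_rot: [0.0, 0.531, 0.847, 0.0]
contact_force: [-0.1, -0.1, 0.4]
gripper_width: 0.229
grasp_force: 39.1
```

Call:
jog_arm(
  rows=[
    {"fingers": 10,"x": 0,"y": 0,"z": 2,"ax": 0,"ay": 0,"az": 0},
    {"fingers": 10,"x": 0,"y": 0,"z": 2,"ax": 0,"ay": 0,"az": 0},
    {"fingers": 10,"x": 0,"y": 0,"z": 1,"ax": 0,"ay": 0,"az": 0},
    {"fingers": 10,"x": 0,"y": 0,"z": 0,"ax": 0,"ay": 0,"az": 0},
    {"fingers": 10,"x": 0,"y": 0,"z": 0,"ax": 0,"ay": 0,"az": 0},
    {"fingers": 10,"x": 0,"y": 0,"z": 0,"ax": 0,"ay": 0,"az": 0},
    {"fingers": 10,"x": 0,"y": 0,"z": 0,"ax": 0,"ay": 0,"az": 0},
    {"fingers": 10,"x": 0,"y": 0,"z": 0,"ax": 0,"ay": 0,"az": 0},
  ],
)

```text
t: 13.25
eef_pos: [0.5907, -0.2927, -0.0112]
tool_rot: [0.0, 0.531, 0.847, 0.0]
contact_force: [-0.4, -0.1, -0.1]
gripper_width: 0.225
grasp_force: 39.1
```

Call:
jog_arm(
  rows=[
    {"fingers": 10,"x": 2,"y": 1,"z": 1,"ax": 0,"ay": 0,"az": 0},
    {"fingers": 10,"x": 0,"y": 0,"z": 1,"ax": 0,"ay": 0,"az": 0},
    {"fingers": 10,"x": 0,"y": 0,"z": 0,"ax": 0,"ay": 0,"az": 0},
    {"fingers": 45,"x": 0,"y": 0,"z": 0,"ax": 0,"ay": 0,"az": 0},
    {"fingers": 45,"x": 0,"y": 0,"z": 0,"ax": 0,"ay": 0,"az": 0},
    {"fingers": 45,"x": 0,"y": 0,"z": 0,"ax": 0,"ay": 0,"az": 0},
    {"fingers": 45,"x": 0,"y": 0,"z": 0,"ax": 0,"ay": 0,"az": 0},
    {"fingers": 45,"x": 0,"y": 0,"z": 0,"ax": 0,"ay": 0,"az": 0},
  ],
)

```text
t: 14.05
eef_pos: [0.5907, -0.2905, -0.0133]
tool_rot: [-0.0, 0.532, 0.847, -0.0]
contact_force: [0.0, 0.0, -0.8]
gripper_width: 0.524
grasp_force: 0.0
```

Call:
jog_arm(
  rows=[
    {"fingers": 50,"x": 0,"y": 0,"z": -8,"ax": 0,"ay": 0,"az": 0},
    {"fingers": 50,"x": 0,"y": 0,"z": -18,"ax": 0,"ay": 0,"az": 0},
    {"fingers": 50,"x": 0,"y": 0,"z": -24,"ax": 0,"ay": 0,"az": 0},
    {"fingers": 50,"x": 0,"y": 0,"z": -24,"ax": 0,"ay": 0,"az": 0},
    {"fingers": 50,"x": 0,"y": 0,"z": -24,"ax": 0,"ay": 0,"az": 0},
    {"fingers": 50,"x": 0,"y": 0,"z": -16,"ax": 0,"ay": 0,"az": 0},
    {"fingers": 50,"x": 0,"y": 0,"z": 0,"ax": 0,"ay": 0,"az": 0},
    {"fingers": 50,"x": 0,"y": 0,"z": 0,"ax": 0,"ay": 0,"az": 0},
  ],
)

```text
t: 14.85
eef_pos: [0.5905, -0.2905, 0.1008]
tool_rot: [0.0, 0.532, 0.847, -0.0]
contact_force: [0.1, 0.0, -1.0]
gripper_width: 0.585
grasp_force: 0.0
```

```bash
python3 - <<'E'
from station import bot; from h import *
c=cam(bot,"scene","s7"); o=bot.get_obs(); print(o["eef_pos"],o["gripper_width"]*85.4,o["contact_force"])
a=cv2.imread("pics/s7.png")[110:290,170:490]
cv2.imwrite("pics/m7.png",cv2.resize(a,(800,450),interpolation=cv2.INTER_CUBIC))
E
```

```text
[ 0.5899502  -0.29034018  0.09991285] 49.88585170774926 [ 0.46128814  0.60415176 -0.77544757]
```

View pics/m7.png

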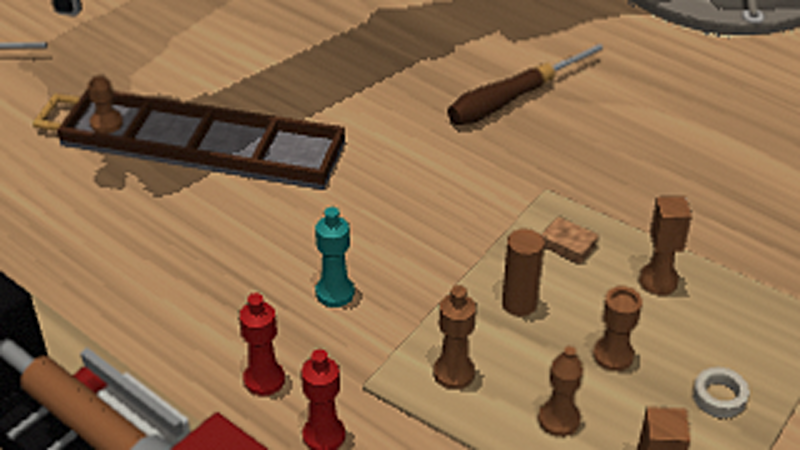

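The pawn stands upright in the handle compartment at (103,105) in the crop. Next is the rook at (533,203).

Call:
jog_arm(
  rows=[
    {"fingers": 50,"x": 18,"y": 6,"z": 0,"ax": 0,"ay": 0,"az": 0},
    {"fingers": 50,"x": 36,"y": 12.7,"z": 0,"ax": 0,"ay": 0,"az": 0},
    {"fingers": 50,"x": 36,"y": 12.7,"z": 0,"ax": 0,"ay": 0,"az": 0},
    {"fingers": 50,"x": 36,"y": 12.7,"z": 0,"ax": 0,"ay": 0,"az": 0},
    {"fingers": 50,"x": 36,"y": 12.7,"z": 0,"ax": 0,"ay": 0,"az": 0},
    {"fingers": 50,"x": 36,"y": 12.7,"z": 0,"ax": 0,"ay": 0,"az": 0},
    {"fingers": 50,"x": 36,"y": 12.7,"z": 0,"ax": 0,"ay": 0,"az": 0},
    {"fingers": 50,"x": 36,"y": 12.7,"z": 0,"ax": 0,"ay": 0,"az": 0},
  ],
)

```text
t: 15.7
eef_pos: [0.5567, -0.0031, 0.0997]
tool_rot: [-0.001, 0.531, 0.847, -0.0]
contact_force: [-0.6, -0.2, 0.3]
gripper_width: 0.583
grasp_force: 0.0
```

Call:
jog_arm(
  rows=[
    {"fingers": 50,"x": 36,"y": 12.7,"z": 0,"ax": 0,"ay": 0,"az": 0},
    {"fingers": 50,"x": 36,"y": 12.7,"z": 0,"ax": 0,"ay": 0,"az": 0},
    {"fingers": 50,"x": 36,"y": 12.7,"z": 0,"ax": 0,"ay": 0,"az": 0},
    {"fingers": 50,"x": 36,"y": 12.7,"z": 0,"ax": 0,"ay": 0,"az": 0},
    {"fingers": 50,"x": 36,"y": 12.7,"z": 0,"ax": 0,"ay": 0,"az": 0},
    {"fingers": 50,"x": 19,"y": 7,"z": 0,"ax": 0,"ay": 0,"az": 0},
    {"fingers": 50,"x": 0,"y": 0,"z": 0,"ax": 0,"ay": 0,"az": 0},
    {"fingers": 50,"x": 0,"y": 0,"z": 0,"ax": 0,"ay": 0,"az": 0},
  ],
)

```text
t: 16.5
eef_pos: [0.534, 0.2043, 0.0998]
tool_rot: [-0.001, 0.531, 0.848, -0.001]
contact_force: [-1.1, -0.3, 0.1]
gripper_width: 0.588
grasp_force: 0.0
```

Call:
jog_arm(
  rows=[
    {"fingers": 50,"x": 0,"y": -1,"z": 10,"ax": 0,"ay": 0,"az": 0},
    {"fingers": 50,"x": 0,"y": 0,"z": 20,"ax": 0,"ay": 0,"az": 0},
    {"fingers": 50,"x": 0,"y": 0,"z": 20,"ax": 0,"ay": 0,"az": 0},
    {"fingers": 50,"x": 0,"y": 0,"z": 20,"ax": 0,"ay": 0,"az": 0},
    {"fingers": 50,"x": 0,"y": 0,"z": 15,"ax": 0,"ay": 0,"az": 0},
    {"fingers": 50,"x": 0,"y": 0,"z": 10,"ax": 0,"ay": 0,"az": 0},
    {"fingers": 50,"x": 0,"y": 0,"z": 5,"ax": 0,"ay": 0,"az": 0},
    {"fingers": 50,"x": 0,"y": 0,"z": 0,"ax": 0,"ay": 0,"az": 0},
  ],
)

```text
t: 17.3
eef_pos: [0.5345, 0.2031, 0.0003]
tool_rot: [-0.0, 0.532, 0.847, -0.0]
contact_force: [0.4, -0.3, 0.1]
gripper_width: 0.585
grasp_force: 0.0
```

Call:
jog_arm(
  rows=[
    {"fingers": 12,"x": 0,"y": 0,"z": 0,"ax": 0,"ay": 0,"az": 0},
    {"fingers": 12,"x": 0,"y": 0,"z": 0,"ax": 0,"ay": 0,"az": 0},
    {"fingers": 12,"x": 0,"y": 0,"z": 0,"ax": 0,"ay": 0,"az": 0},
    {"fingers": 12,"x": 0,"y": 0,"z": 0,"ax": 0,"ay": 0,"az": 0},
    {"fingers": 12,"x": 0,"y": 0,"z": 0,"ax": 0,"ay": 0,"az": 0},
    {"fingers": 12,"x": 0,"y": 0,"z": 0,"ax": 0,"ay": 0,"az": 0},
    {"fingers": 12,"x": 0,"y": 0,"z": 0,"ax": 0,"ay": 0,"az": 0},
    {"fingers": 12,"x": 0,"y": 0,"z": 0,"ax": 0,"ay": 0,"az": 0},
  ],
  force=40,
)

```text
t: 18.1
eef_pos: [0.5353, 0.2038, 0.0014]
tool_rot: [0.0, 0.531, 0.847, 0.001]
contact_force: [-1.5, -0.1, 6.3]
gripper_width: 0.292
grasp_force: 39.6
```

Call:
jog_arm(
  rows=[
    {"fingers": 12,"x": 0,"y": 0,"z": -8,"ax": 0,"ay": 0,"az": 0},
    {"fingers": 12,"x": 0,"y": 0,"z": -18,"ax": 0,"ay": 0,"az": 0},
    {"fingers": 12,"x": 0,"y": 0,"z": -24,"ax": 0,"ay": 0,"az": 0},
    {"fingers": 12,"x": 0,"y": 0,"z": -24,"ax": 0,"ay": 0,"az": 0},
    {"fingers": 12,"x": 0,"y": 0,"z": -24,"ax": 0,"ay": 0,"az": 0},
    {"fingers": 12,"x": -16,"y": -6.5,"z": -16,"ax": 0,"ay": 0,"az": 0},
    {"fingers": 12,"x": -30,"y": -12,"z": 0,"ax": 0,"ay": 0,"az": 0},
    {"fingers": 12,"x": -38,"y": -15.5,"z": 0,"ax": 0,"ay": 0,"az": 0},
  ],
)

```text
t: 18.9
eef_pos: [0.5407, 0.1139, 0.1159]
tool_rot: [0.0, 0.53, 0.848, 0.001]
contact_force: [0.5, 0.1, -0.6]
gripper_width: 0.288
grasp_force: 39.4
```

Call:
jog_arm(
  rows=[
    {"fingers": 12,"x": -38,"y": -15.5,"z": 0,"ax": 0,"ay": 0,"az": 0},
    {"fingers": 12,"x": -38,"y": -15.5,"z": 0,"ax": 0,"ay": 0,"az": 0},
    {"fingers": 12,"x": -38,"y": -15.5,"z": 0,"ax": 0,"ay": 0,"az": 0},
    {"fingers": 12,"x": -38,"y": -15.5,"z": 0,"ax": 0,"ay": 0,"az": 0},
    {"fingers": 12,"x": -38,"y": -15.5,"z": 0,"ax": 0,"ay": 0,"az": 0},
    {"fingers": 12,"x": -38,"y": -15.5,"z": 0,"ax": 0,"ay": 0,"az": 0},
    {"fingers": 12,"x": -38,"y": -15.5,"z": 0,"ax": 0,"ay": 0,"az": 0},
    {"fingers": 12,"x": -38,"y": -15.5,"z": 0,"ax": 0,"ay": 0,"az": 0},
  ],
)

```text
t: 19.7
eef_pos: [0.5607, -0.2164, 0.115]
tool_rot: [-0.0, 0.531, 0.847, -0.0]
contact_force: [0.4, 0.4, 0.3]
gripper_width: 0.291
grasp_force: 39.4
```

Call:
jog_arm(
  rows=[
    {"fingers": 12,"x": -14,"y": -6,"z": 0,"ax": 0,"ay": 0,"az": 0},
    {"fingers": 12,"x": -6,"y": -2.5,"z": 0,"ax": 0,"ay": 0,"az": 0},
    {"fingers": 12,"x": 0,"y": 0,"z": 0,"ax": 0,"ay": 0,"az": 0},
    {"fingers": 12,"x": 0,"y": 0,"z": 0,"ax": 0,"ay": 0,"az": 0},
    {"fingers": 12,"x": 0,"y": 0,"z": 0,"ax": 0,"ay": 0,"az": 0},
    {"fingers": 12,"x": 0,"y": 0,"z": 0,"ax": 0,"ay": 0,"az": 0},
    {"fingers": 12,"x": 0,"y": 0,"z": 0,"ax": 0,"ay": 0,"az": 0},
    {"fingers": 12,"x": 0,"y": 0,"z": 0,"ax": 0,"ay": 0,"az": 0},
  ],
)

```text
t: 20.5
eef_pos: [0.5624, -0.236, 0.1148]
tool_rot: [0.0, 0.531, 0.847, 0.0]
contact_force: [-0.3, -0.0, -0.3]
gripper_width: 0.291
grasp_force: 39.4
```

Call:
jog_arm(
  rows=[
    {"fingers": 12,"x": -1,"y": 2,"z": 10,"ax": 0,"ay": 0,"az": 0},
    {"fingers": 12,"x": 0,"y": 0,"z": 22,"ax": 0,"ay": 0,"az": 0},
    {"fingers": 12,"x": 0,"y": 0,"z": 22,"ax": 0,"ay": 0,"az": 0},
    {"fingers": 12,"x": 0,"y": 0,"z": 22,"ax": 0,"ay": 0,"az": 0},
    {"fingers": 12,"x": 0,"y": 0,"z": 18,"ax": 0,"ay": 0,"az": 0},
    {"fingers": 12,"x": 0,"y": 0,"z": 10,"ax": 0,"ay": 0,"az": 0},
    {"fingers": 12,"x": 0,"y": 0,"z": 5,"ax": 0,"ay": 0,"az": 0},
    {"fingers": 12,"x": 0,"y": 0,"z": 2,"ax": 0,"ay": 0,"az": 0},
  ],
)

```text
t: 21.3
eef_pos: [0.5646, -0.2364, 0.0034]
tool_rot: [-0.0, 0.531, 0.847, 0.0]
contact_force: [-0.1, 0.1, -0.0]
gripper_width: 0.286
grasp_force: 39.4
```

Call:
jog_arm(
  rows=[
    {"fingers": 12,"x": 0,"y": 0,"z": 1,"ax": 0,"ay": 0,"az": 0},
    {"fingers": 12,"x": 0,"y": 0,"z": 1,"ax": 0,"ay": 0,"az": 0},
    {"fingers": 12,"x": 0,"y": 0,"z": 0,"ax": 0,"ay": 0,"az": 0},
    {"fingers": 12,"x": 0,"y": 0,"z": 0,"ax": 0,"ay": 0,"az": 0},
    {"fingers": 12,"x": 0,"y": 0,"z": 0,"ax": 0,"ay": 0,"az": 0},
    {"fingers": 12,"x": 0,"y": 0,"z": 0,"ax": 0,"ay": 0,"az": 0},
    {"fingers": 12,"x": 0,"y": 0,"z": 0,"ax": 0,"ay": 0,"az": 0},
    {"fingers": 12,"x": 0,"y": 0,"z": 0,"ax": 0,"ay": 0,"az": 0},
  ],
)

```text
t: 22.1
eef_pos: [0.5645, -0.2364, 0.0017]
tool_rot: [0.0, 0.531, 0.847, 0.0]
contact_force: [0.6, -0.6, -0.5]
gripper_width: 0.29
grasp_force: 39.4
```

Call:
jog_arm(
  rows=[
    {"fingers": 12,"x": 0,"y": 0,"z": 1,"ax": 0,"ay": 0,"az": 0},
    {"fingers": 12,"x": 0,"y": 0,"z": 0,"ax": 0,"ay": 0,"az": 0},
    {"fingers": 12,"x": 0,"y": 0,"z": 0,"ax": 0,"ay": 0,"az": 0},
    {"fingers": 50,"x": 0,"y": 0,"z": 0,"ax": 0,"ay": 0,"az": 0},
    {"fingers": 50,"x": 0,"y": 0,"z": 0,"ax": 0,"ay": 0,"az": 0},
    {"fingers": 50,"x": 0,"y": 0,"z": 0,"ax": 0,"ay": 0,"az": 0},
    {"fingers": 50,"x": 0,"y": 0,"z": 0,"ax": 0,"ay": 0,"az": 0},
    {"fingers": 50,"x": 0,"y": 0,"z": 0,"ax": 0,"ay": 0,"az": 0},
  ],
)

```text
t: 22.9
eef_pos: [0.5645, -0.2364, 0.0006]
tool_rot: [-0.0, 0.531, 0.847, -0.0]
contact_force: [-0.0, 0.3, -0.7]
gripper_width: 0.584
grasp_force: 0.0
```

Call:
jog_arm(
  rows=[
    {"fingers": 50,"x": 0,"y": 0,"z": -8,"ax": 0,"ay": 0,"az": 0},
    {"fingers": 50,"x": 0,"y": 0,"z": -18,"ax": 0,"ay": 0,"az": 0},
    {"fingers": 50,"x": 0,"y": 0,"z": -24,"ax": 0,"ay": 0,"az": 0},
    {"fingers": 50,"x": 0,"y": 0,"z": -24,"ax": 0,"ay": 0,"az": 0},
    {"fingers": 50,"x": 0,"y": 0,"z": -24,"ax": 0,"ay": 0,"az": 0},
    {"fingers": 50,"x": 0,"y": 0,"z": -12,"ax": 0,"ay": 0,"az": 0},
    {"fingers": 50,"x": 0,"y": 0,"z": 0,"ax": 0,"ay": 0,"az": 0},
    {"fingers": 50,"x": 0,"y": 0,"z": 0,"ax": 0,"ay": 0,"az": 0},
  ],
)

```text
t: 23.7
eef_pos: [0.564, -0.2365, 0.1101]
tool_rot: [-0.0, 0.532, 0.847, -0.0]
contact_force: [-0.0, -0.6, -0.9]
gripper_width: 0.587
grasp_force: 0.0
```

Call:
jog_arm(
  rows=[
    {"fingers": 50,"x": 16,"y": 10,"z": 0,"ax": 0,"ay": 0,"az": 0},
    {"fingers": 50,"x": 33,"y": 20.2,"z": 0,"ax": 0,"ay": 0,"az": 0},
    {"fingers": 50,"x": 33,"y": 20.2,"z": 0,"ax": 0,"ay": 0,"az": 0},
    {"fingers": 50,"x": 33,"y": 20.2,"z": 0,"ax": 0,"ay": 0,"az": 0},
    {"fingers": 50,"x": 33,"y": 20.2,"z": 0,"ax": 0,"ay": 0,"az": 0},
    {"fingers": 50,"x": 33,"y": 20.2,"z": 0,"ax": 0,"ay": 0,"az": 0},
    {"fingers": 50,"x": 33,"y": 20.2,"z": 0,"ax": 0,"ay": 0,"az": 0},
    {"fingers": 50,"x": 33,"y": 20.2,"z": 0,"ax": 0,"ay": 0,"az": 0},
  ],
)

```text
t: 24.5
eef_pos: [0.5923, 0.0531, 0.109]
tool_rot: [-0.001, 0.531, 0.847, -0.001]
contact_force: [0.9, -0.2, -0.7]
gripper_width: 0.584
grasp_force: 0.0
```

Call:
jog_arm(
  rows=[
    {"fingers": 50,"x": 33,"y": 20.2,"z": 0,"ax": 0,"ay": 0,"az": 0},
    {"fingers": 50,"x": 33,"y": 20.2,"z": 0,"ax": 0,"ay": 0,"az": 0},
    {"fingers": 50,"x": 33,"y": 20.2,"z": 0,"ax": 0,"ay": 0,"az": 0},
    {"fingers": 50,"x": 22,"y": 13,"z": 0,"ax": 0,"ay": 0,"az": 0},
    {"fingers": 50,"x": 11,"y": 7,"z": 0,"ax": 0,"ay": 0,"az": 0},
    {"fingers": 50,"x": 0,"y": 0,"z": 0,"ax": 0,"ay": 0,"az": 0},
    {"fingers": 50,"x": 0,"y": 0,"z": 0,"ax": 0,"ay": 0,"az": 0},
    {"fingers": 50,"x": 0,"y": 0,"z": 0,"ax": 0,"ay": 0,"az": 0},
  ],
)

```text
t: 25.3
eef_pos: [0.6088, 0.203, 0.1101]
tool_rot: [0.0, 0.533, 0.846, -0.001]
contact_force: [0.5, -0.2, -0.3]
gripper_width: 0.587
grasp_force: 0.0
```

Call:
jog_arm(
  rows=[
    {"fingers": 50,"x": 3.5,"y": -1,"z": 12,"ax": 0,"ay": 0,"az": 0},
    {"fingers": 50,"x": 0,"y": 0,"z": 22,"ax": 0,"ay": 0,"az": 0},
    {"fingers": 50,"x": 0,"y": 0,"z": 22,"ax": 0,"ay": 0,"az": 0},
    {"fingers": 50,"x": 0,"y": 0,"z": 22,"ax": 0,"ay": 0,"az": 0},
    {"fingers": 50,"x": 0,"y": 0,"z": 18,"ax": 0,"ay": 0,"az": 0},
    {"fingers": 50,"x": 0,"y": 0,"z": 10,"ax": 0,"ay": 0,"az": 0},
    {"fingers": 50,"x": 0,"y": 0,"z": 5,"ax": 0,"ay": 0,"az": 0},
    {"fingers": 50,"x": 0,"y": 0,"z": 0,"ax": 0,"ay": 0,"az": 0},
  ],
)

```text
t: 26.1
eef_pos: [0.606, 0.2084, -0.0007]
tool_rot: [-0.0, 0.531, 0.847, -0.0]
contact_force: [0.2, 0.3, -0.1]
gripper_width: 0.585
grasp_force: 0.0
```

Call:
jog_arm(
  rows=[
    {"fingers": 10,"x": 0,"y": 0,"z": 0,"ax": 0,"ay": 0,"az": 0},
    {"fingers": 10,"x": 0,"y": 0,"z": 0,"ax": 0,"ay": 0,"az": 0},
    {"fingers": 10,"x": 0,"y": 0,"z": 0,"ax": 0,"ay": 0,"az": 0},
    {"fingers": 10,"x": 0,"y": 0,"z": 0,"ax": 0,"ay": 0,"az": 0},
    {"fingers": 10,"x": 0,"y": 0,"z": 0,"ax": 0,"ay": 0,"az": 0},
    {"fingers": 10,"x": 0,"y": 0,"z": 0,"ax": 0,"ay": 0,"az": 0},
    {"fingers": 10,"x": 0,"y": 0,"z": 0,"ax": 0,"ay": 0,"az": 0},
    {"fingers": 10,"x": 0,"y": 0,"z": 0,"ax": 0,"ay": 0,"az": 0},
  ],
  force=40,
)

```text
t: 26.9
eef_pos: [0.6067, 0.2088, 0.0008]
tool_rot: [0.001, 0.531, 0.847, 0.001]
contact_force: [-1.8, -0.6, 5.9]
gripper_width: 0.238
grasp_force: 39.3
```

Call:
jog_arm(
  rows=[
    {"fingers": 10,"x": 0,"y": 0,"z": -8,"ax": 0,"ay": 0,"az": 0},
    {"fingers": 10,"x": 0,"y": 0,"z": -18,"ax": 0,"ay": 0,"az": 0},
    {"fingers": 10,"x": 0,"y": 0,"z": -24,"ax": 0,"ay": 0,"az": 0},
    {"fingers": 10,"x": 0,"y": 0,"z": -24,"ax": 0,"ay": 0,"az": 0},
    {"fingers": 10,"x": 0,"y": 0,"z": -24,"ax": 0,"ay": 0,"az": 0},
    {"fingers": 10,"x": -12,"y": -9,"z": -16,"ax": 0,"ay": 0,"az": 0},
    {"fingers": 10,"x": -24,"y": -17,"z": 0,"ax": 0,"ay": 0,"az": 0},
    {"fingers": 10,"x": -30,"y": -21.7,"z": 0,"ax": 0,"ay": 0,"az": 0},
  ],
)

```text
t: 27.7
eef_pos: [0.5923, 0.1296, 0.1161]
tool_rot: [0.001, 0.53, 0.848, 0.002]
contact_force: [-0.2, -0.3, -1.6]
gripper_width: 0.233
grasp_force: 39.2
```

Call:
jog_arm(
  rows=[
    {"fingers": 10,"x": -30,"y": -21.7,"z": 0,"ax": 0,"ay": 0,"az": 0},
    {"fingers": 10,"x": -30,"y": -21.7,"z": 0,"ax": 0,"ay": 0,"az": 0},
    {"fingers": 10,"x": -30,"y": -21.7,"z": 0,"ax": 0,"ay": 0,"az": 0},
    {"fingers": 10,"x": -30,"y": -21.7,"z": 0,"ax": 0,"ay": 0,"az": 0},
    {"fingers": 10,"x": -30,"y": -21.7,"z": 0,"ax": 0,"ay": 0,"az": 0},
    {"fingers": 10,"x": -30,"y": -21.7,"z": 0,"ax": 0,"ay": 0,"az": 0},
    {"fingers": 10,"x": -30,"y": -21.7,"z": 0,"ax": 0,"ay": 0,"az": 0},
    {"fingers": 10,"x": -30,"y": -21.7,"z": 0,"ax": 0,"ay": 0,"az": 0},
  ],
)

```text
t: 28.5
eef_pos: [0.5399, -0.1648, 0.1152]
tool_rot: [0.001, 0.531, 0.847, 0.0]
contact_force: [0.1, 0.1, 0.2]
gripper_width: 0.239
grasp_force: 39.2
```

Call:
jog_arm(
  rows=[
    {"fingers": 10,"x": -10,"y": -7,"z": 0,"ax": 0,"ay": 0,"az": 0},
    {"fingers": 10,"x": -5,"y": -4,"z": 0,"ax": 0,"ay": 0,"az": 0},
    {"fingers": 10,"x": 0,"y": 0,"z": 0,"ax": 0,"ay": 0,"az": 0},
    {"fingers": 10,"x": 0,"y": 0,"z": 0,"ax": 0,"ay": 0,"az": 0},
    {"fingers": 10,"x": 0,"y": 0,"z": 0,"ax": 0,"ay": 0,"az": 0},
    {"fingers": 10,"x": 0,"y": 0,"z": 0,"ax": 0,"ay": 0,"az": 0},
    {"fingers": 10,"x": 0,"y": 0,"z": 0,"ax": 0,"ay": 0,"az": 0},
    {"fingers": 10,"x": 0,"y": 0,"z": 0,"ax": 0,"ay": 0,"az": 0},
  ],
)

```text
t: 29.3
eef_pos: [0.5367, -0.1813, 0.1137]
tool_rot: [-0.0, 0.531, 0.847, 0.0]
contact_force: [0.2, -0.4, -0.0]
gripper_width: 0.241
grasp_force: 39.2
```

Call:
jog_arm(
  rows=[
    {"fingers": 10,"x": 0,"y": 1,"z": 10,"ax": 0,"ay": 0,"az": 0},
    {"fingers": 10,"x": 0,"y": 0,"z": 22,"ax": 0,"ay": 0,"az": 0},
    {"fingers": 10,"x": 0,"y": 0,"z": 22,"ax": 0,"ay": 0,"az": 0},
    {"fingers": 10,"x": 0,"y": 0,"z": 22,"ax": 0,"ay": 0,"az": 0},
    {"fingers": 10,"x": 0,"y": 0,"z": 18,"ax": 0,"ay": 0,"az": 0},
    {"fingers": 10,"x": 0,"y": 0,"z": 10,"ax": 0,"ay": 0,"az": 0},
    {"fingers": 10,"x": 0,"y": 0,"z": 5,"ax": 0,"ay": 0,"az": 0},
    {"fingers": 10,"x": 0,"y": 0,"z": 2,"ax": 0,"ay": 0,"az": 0},
  ],
)

```text
t: 30.1
eef_pos: [0.5375, -0.1811, 0.0024]
tool_rot: [-0.0, 0.531, 0.847, 0.0]
contact_force: [-0.5, -0.5, -0.8]
gripper_width: 0.241
grasp_force: 39.2
```

Call:
jog_arm(
  rows=[
    {"fingers": 10,"x": 0,"y": 0,"z": 1,"ax": 0,"ay": 0,"az": 0},
    {"fingers": 10,"x": 0,"y": 0,"z": 1,"ax": 0,"ay": 0,"az": 0},
    {"fingers": 10,"x": 0,"y": 0,"z": 0,"ax": 0,"ay": 0,"az": 0},
    {"fingers": 10,"x": 0,"y": 0,"z": 0,"ax": 0,"ay": 0,"az": 0},
    {"fingers": 10,"x": 0,"y": 0,"z": 0,"ax": 0,"ay": 0,"az": 0},
    {"fingers": 10,"x": 0,"y": 0,"z": 0,"ax": 0,"ay": 0,"az": 0},
    {"fingers": 10,"x": 0,"y": 0,"z": 0,"ax": 0,"ay": 0,"az": 0},
    {"fingers": 10,"x": 0,"y": 0,"z": 0,"ax": 0,"ay": 0,"az": 0},
  ],
)

```text
t: 30.9
eef_pos: [0.5376, -0.1813, 0.0008]
tool_rot: [0.0, 0.531, 0.847, -0.0]
contact_force: [0.1, -0.3, 1.0]
gripper_width: 0.24
grasp_force: 39.2
```

Call:
jog_arm(
  rows=[
    {"fingers": 10,"x": 0,"y": 0,"z": 0.5,"ax": 0,"ay": 0,"az": 0},
    {"fingers": 10,"x": 0,"y": 0,"z": 0,"ax": 0,"ay": 0,"az": 0},
    {"fingers": 10,"x": 0,"y": 0,"z": 0,"ax": 0,"ay": 0,"az": 0},
    {"fingers": 50,"x": 0,"y": 0,"z": 0,"ax": 0,"ay": 0,"az": 0},
    {"fingers": 50,"x": 0,"y": 0,"z": 0,"ax": 0,"ay": 0,"az": 0},
    {"fingers": 50,"x": 0,"y": 0,"z": 0,"ax": 0,"ay": 0,"az": 0},
    {"fingers": 50,"x": 0,"y": 0,"z": 0,"ax": 0,"ay": 0,"az": 0},
    {"fingers": 50,"x": 0,"y": 0,"z": 0,"ax": 0,"ay": 0,"az": 0},
  ],
)

```text
t: 31.7
eef_pos: [0.5375, -0.1812, 0.0001]
tool_rot: [-0.0, 0.531, 0.847, 0.0]
contact_force: [0.8, 0.3, 0.1]
gripper_width: 0.585
grasp_force: 0.0
```

Call:
jog_arm(
  rows=[
    {"fingers": 50,"x": 0,"y": 0,"z": -8,"ax": 0,"ay": 0,"az": 0},
    {"fingers": 50,"x": 0,"y": 0,"z": -18,"ax": 0,"ay": 0,"az": 0},
    {"fingers": 50,"x": 0,"y": 0,"z": -24,"ax": 0,"ay": 0,"az": 0},
    {"fingers": 50,"x": 0,"y": 0,"z": -24,"ax": 0,"ay": 0,"az": 0},
    {"fingers": 50,"x": 0,"y": 0,"z": -24,"ax": 0,"ay": 0,"az": 0},
    {"fingers": 50,"x": 0,"y": 0,"z": -12,"ax": 0,"ay": 0,"az": 0},
    {"fingers": 50,"x": 0,"y": 0,"z": 0,"ax": 0,"ay": 0,"az": 0},
    {"fingers": 50,"x": 0,"y": 0,"z": 0,"ax": 0,"ay": 0,"az": 0},
  ],
)

```text
t: 32.5
eef_pos: [0.537, -0.1813, 0.1097]
tool_rot: [-0.0, 0.532, 0.847, -0.0]
contact_force: [0.3, -0.2, 0.9]
gripper_width: 0.588
grasp_force: 0.0
```

Call:
jog_arm(
  rows=[
    {"fingers": 50,"x": 14,"y": 12,"z": 0,"ax": 0,"ay": 0,"az": 0},
    {"fingers": 50,"x": 29,"y": 25.3,"z": 0,"ax": 0,"ay": 0,"az": 0},
    {"fingers": 50,"x": 29,"y": 25.3,"z": 0,"ax": 0,"ay": 0,"az": 0},
    {"fingers": 50,"x": 29,"y": 25.3,"z": 0,"ax": 0,"ay": 0,"az": 0},
    {"fingers": 50,"x": 29,"y": 25.3,"z": 0,"ax": 0,"ay": 0,"az": 0},
    {"fingers": 50,"x": 29,"y": 25.3,"z": 0,"ax": 0,"ay": 0,"az": 0},
    {"fingers": 50,"x": 29,"y": 25.3,"z": 0,"ax": 0,"ay": 0,"az": 0},
    {"fingers": 50,"x": 29,"y": 25.3,"z": 0,"ax": 0,"ay": 0,"az": 0},
  ],
)

```text
t: 33.3
eef_pos: [0.6125, 0.0976, 0.1083]
tool_rot: [-0.001, 0.531, 0.847, -0.001]
contact_force: [0.3, -0.7, -0.1]
gripper_width: 0.587
grasp_force: 0.0
```

Call:
jog_arm(
  rows=[
    {"fingers": 50,"x": 16,"y": 14,"z": 0,"ax": 0,"ay": 0,"az": 0},
    {"fingers": 50,"x": 8,"y": 7,"z": 0,"ax": 0,"ay": 0,"az": 0},
    {"fingers": 50,"x": 0,"y": 0,"z": 0,"ax": 0,"ay": 0,"az": 0},
    {"fingers": 50,"x": 0,"y": 0,"z": 0,"ax": 0,"ay": 0,"az": 0},
    {"fingers": 50,"x": 0,"y": 0,"z": 0,"ax": 0,"ay": 0,"az": 0},
    {"fingers": 50,"x": 0,"y": 0,"z": 0,"ax": 0,"ay": 0,"az": 0},
    {"fingers": 50,"x": 0,"y": 0,"z": 0,"ax": 0,"ay": 0,"az": 0},
    {"fingers": 50,"x": 0,"y": 0,"z": 0,"ax": 0,"ay": 0,"az": 0},
  ],
)

```text
t: 34.1
eef_pos: [0.6219, 0.1266, 0.1104]
tool_rot: [0.0, 0.532, 0.847, -0.0]
contact_force: [0.4, -0.1, 0.4]
gripper_width: 0.587
grasp_force: 0.0
```

Call:
jog_arm(
  rows=[
    {"fingers": 50,"x": 0,"y": -1,"z": 10,"ax": 0,"ay": 0,"az": 0},
    {"fingers": 50,"x": 0,"y": 0,"z": 20,"ax": 0,"ay": 0,"az": 0},
    {"fingers": 50,"x": 0,"y": 0,"z": 20,"ax": 0,"ay": 0,"az": 0},
    {"fingers": 50,"x": 0,"y": 0,"z": 20,"ax": 0,"ay": 0,"az": 0},
    {"fingers": 50,"x": 0,"y": 0,"z": 15,"ax": 0,"ay": 0,"az": 0},
    {"fingers": 50,"x": 0,"y": 0,"z": 10,"ax": 0,"ay": 0,"az": 0},
    {"fingers": 50,"x": 0,"y": 0,"z": 5,"ax": 0,"ay": 0,"az": 0},
    {"fingers": 50,"x": 0,"y": 0,"z": 0,"ax": 0,"ay": 0,"az": 0},
  ],
)

```text
t: 34.9
eef_pos: [0.6207, 0.1268, 0.0097]
tool_rot: [-0.0, 0.531, 0.847, -0.0]
contact_force: [0.3, 0.4, 0.4]
gripper_width: 0.587
grasp_force: 0.0
```

Call:
jog_arm(
  rows=[
    {"fingers": 12,"x": 0,"y": 0,"z": 0,"ax": 0,"ay": 0,"az": 0},
    {"fingers": 12,"x": 0,"y": 0,"z": 0,"ax": 0,"ay": 0,"az": 0},
    {"fingers": 12,"x": 0,"y": 0,"z": 0,"ax": 0,"ay": 0,"az": 0},
    {"fingers": 12,"x": 0,"y": 0,"z": 0,"ax": 0,"ay": 0,"az": 0},
    {"fingers": 12,"x": 0,"y": 0,"z": 0,"ax": 0,"ay": 0,"az": 0},
    {"fingers": 12,"x": 0,"y": 0,"z": 0,"ax": 0,"ay": 0,"az": 0},
    {"fingers": 12,"x": 0,"y": 0,"z": 0,"ax": 0,"ay": 0,"az": 0},
    {"fingers": 12,"x": 0,"y": 0,"z": 0,"ax": 0,"ay": 0,"az": 0},
  ],
  force=40,
)

```text
t: 35.7
eef_pos: [0.6216, 0.127, 0.0112]
tool_rot: [0.001, 0.531, 0.847, 0.0]
contact_force: [-0.6, -0.9, 7.1]
gripper_width: 0.277
grasp_force: 39.5
```

Call:
jog_arm(
  rows=[
    {"fingers": 12,"x": 0,"y": 0,"z": -8,"ax": 0,"ay": 0,"az": 0},
    {"fingers": 12,"x": 0,"y": 0,"z": -18,"ax": 0,"ay": 0,"az": 0},
    {"fingers": 12,"x": 0,"y": 0,"z": -24,"ax": 0,"ay": 0,"az": 0},
    {"fingers": 12,"x": 0,"y": 0,"z": -24,"ax": 0,"ay": 0,"az": 0},
    {"fingers": 12,"x": 0,"y": 0,"z": -24,"ax": 0,"ay": 0,"az": 0},
    {"fingers": 12,"x": -10,"y": -11,"z": -16,"ax": 0,"ay": 0,"az": 0},
    {"fingers": 12,"x": -20,"y": -23,"z": 0,"ax": 0,"ay": 0,"az": 0},
    {"fingers": 12,"x": -26,"y": -30,"z": 0,"ax": 0,"ay": 0,"az": 0},
  ],
)

```text
t: 36.5
eef_pos: [0.5883, 0.0499, 0.1265]
tool_rot: [0.001, 0.53, 0.848, 0.002]
contact_force: [-0.5, -1.0, 0.1]
gripper_width: 0.275
grasp_force: 39.3
```

Call:
jog_arm(
  rows=[
    {"fingers": 12,"x": -26,"y": -30,"z": 0,"ax": 0,"ay": 0,"az": 0},
    {"fingers": 12,"x": -26,"y": -30,"z": 0,"ax": 0,"ay": 0,"az": 0},
    {"fingers": 12,"x": -26,"y": -30,"z": 0,"ax": 0,"ay": 0,"az": 0},
    {"fingers": 12,"x": -26,"y": -30,"z": 0,"ax": 0,"ay": 0,"az": 0},
    {"fingers": 12,"x": -14,"y": -17,"z": 0,"ax": 0,"ay": 0,"az": 0},
    {"fingers": 12,"x": -7.5,"y": -9,"z": 0,"ax": 0,"ay": 0,"az": 0},
    {"fingers": 12,"x": 0,"y": 0,"z": 0,"ax": 0,"ay": 0,"az": 0},
    {"fingers": 12,"x": 0,"y": 0,"z": 0,"ax": 0,"ay": 0,"az": 0},
  ],
)

```text
t: 37.3
eef_pos: [0.5116, -0.1266, 0.1249]
tool_rot: [0.0, 0.531, 0.847, 0.001]
contact_force: [-0.7, 0.0, -1.1]
gripper_width: 0.274
grasp_force: 39.3
```

```bash
python3 - <<'E'
from station import bot
o=bot.get_obs(); print(o["eef_pos"],o["gripper_width"]*85.4,o["contact_force"],o["grasp_force"])
E
```

```text
[ 0.51162943 -0.12663364  0.12485589] 23.439594532819022 [-0.72218894  0.0038443  -1.11161041] 39.2964263484464
```

Call:
jog_arm(
  rows=[
    {"fingers": 12,"x": -1,"y": 0,"z": 10,"ax": 0,"ay": 0,"az": 0},
    {"fingers": 12,"x": 0,"y": 0,"z": 22,"ax": 0,"ay": 0,"az": 0},
    {"fingers": 12,"x": 0,"y": 0,"z": 22,"ax": 0,"ay": 0,"az": 0},
    {"fingers": 12,"x": 0,"y": 0,"z": 22,"ax": 0,"ay": 0,"az": 0},
    {"fingers": 12,"x": 0,"y": 0,"z": 18,"ax": 0,"ay": 0,"az": 0},
    {"fingers": 12,"x": 0,"y": 0,"z": 10,"ax": 0,"ay": 0,"az": 0},
    {"fingers": 12,"x": 0,"y": 0,"z": 5,"ax": 0,"ay": 0,"az": 0},
    {"fingers": 12,"x": 0,"y": 0,"z": 3,"ax": 0,"ay": 0,"az": 0},
  ],
)

```text
t: 38.1
eef_pos: [0.5116, -0.1282, 0.012]
tool_rot: [-0.0, 0.531, 0.847, 0.0]
contact_force: [0.6, -0.6, -0.3]
gripper_width: 0.279
grasp_force: 39.3
```

Call:
jog_arm(
  rows=[
    {"fingers": 12,"x": 0,"y": 0,"z": 1,"ax": 0,"ay": 0,"az": 0},
    {"fingers": 12,"x": 0,"y": 0,"z": 1,"ax": 0,"ay": 0,"az": 0},
    {"fingers": 12,"x": 0,"y": 0,"z": 0,"ax": 0,"ay": 0,"az": 0},
    {"fingers": 12,"x": 0,"y": 0,"z": 0,"ax": 0,"ay": 0,"az": 0},
    {"fingers": 12,"x": 0,"y": 0,"z": 0,"ax": 0,"ay": 0,"az": 0},
    {"fingers": 12,"x": 0,"y": 0,"z": 0,"ax": 0,"ay": 0,"az": 0},
    {"fingers": 12,"x": 0,"y": 0,"z": 0,"ax": 0,"ay": 0,"az": 0},
    {"fingers": 12,"x": 0,"y": 0,"z": 0,"ax": 0,"ay": 0,"az": 0},
  ],
)

```text
t: 38.9
eef_pos: [0.5119, -0.1291, 0.0111]
tool_rot: [0.001, 0.532, 0.847, 0.0]
contact_force: [-1.5, 0.9, 5.9]
gripper_width: 0.273
grasp_force: 39.9
```

It has touched down with 6 N. Release and retreat well clear.

Call:
jog_arm(
  rows=[
    {"fingers": 50,"x": 0,"y": 0,"z": 0,"ax": 0,"ay": 0,"az": 0},
    {"fingers": 50,"x": 0,"y": 0,"z": 0,"ax": 0,"ay": 0,"az": 0},
    {"fingers": 50,"x": 0,"y": 0,"z": 0,"ax": 0,"ay": 0,"az": 0},
    {"fingers": 50,"x": 0,"y": 0,"z": 0,"ax": 0,"ay": 0,"az": 0},
    {"fingers": 50,"x": 0,"y": 0,"z": 0,"ax": 0,"ay": 0,"az": 0},
    {"fingers": 50,"x": 0,"y": 0,"z": 0,"ax": 0,"ay": 0,"az": 0},
    {"fingers": 50,"x": 0,"y": 0,"z": -6,"ax": 0,"ay": 0,"az": 0},
    {"fingers": 50,"x": 0,"y": 0,"z": -14,"ax": 0,"ay": 0,"az": 0},
  ],
)

```text
t: 39.7
eef_pos: [0.5103, -0.1287, 0.0301]
tool_rot: [-0.001, 0.531, 0.847, -0.0]
contact_force: [-0.1, -0.1, -0.5]
gripper_width: 0.585
grasp_force: 0.0
```

Call:
jog_arm(
  rows=[
    {"fingers": 50,"x": 0,"y": 0,"z": -24,"ax": 0,"ay": 0,"az": 0},
    {"fingers": 50,"x": 0,"y": 0,"z": -24,"ax": 0,"ay": 0,"az": 0},
    {"fingers": 50,"x": 0,"y": 0,"z": -24,"ax": 0,"ay": 0,"az": 0},
    {"fingers": 50,"x": 0,"y": 0,"z": -24,"ax": 0,"ay": 0,"az": 0},
    {"fingers": 50,"x": 0,"y": 0,"z": -24,"ax": 0,"ay": 0,"az": 0},
    {"fingers": 50,"x": 0,"y": 0,"z": -24,"ax": 0,"ay": 0,"az": 0},
    {"fingers": 50,"x": 0,"y": 0,"z": -10,"ax": 0,"ay": 0,"az": 0},
    {"fingers": 50,"x": 0,"y": 0,"z": 0,"ax": 0,"ay": 0,"az": 0},
  ],
)

```text
t: 40.5
eef_pos: [0.5123, -0.1291, 0.1861]
tool_rot: [0.002, 0.531, 0.847, 0.0]
contact_force: [-0.4, -1.4, -0.6]
gripper_width: 0.586
grasp_force: 0.0
```

```bash
python3 - <<'E'
from station import bot; from h import *
c=cam(bot,"scene","s9"); t=cam(bot,"top","t9"); o=bot.get_obs(); print(o["t"],o["eef_pos"],o["contact_force"])
a=cv2.imread("pics/s9.png")[110:310,170:510]
cv2.imwrite("pics/m9.png",cv2.resize(a,(800,470),interpolation=cv2.INTER_CUBIC))
E
```

```text
40.6 [ 0.51066358 -0.12898237  0.18370004] [-0.2054898   0.20311508 -0.33882685]
```

View pics/m9.png

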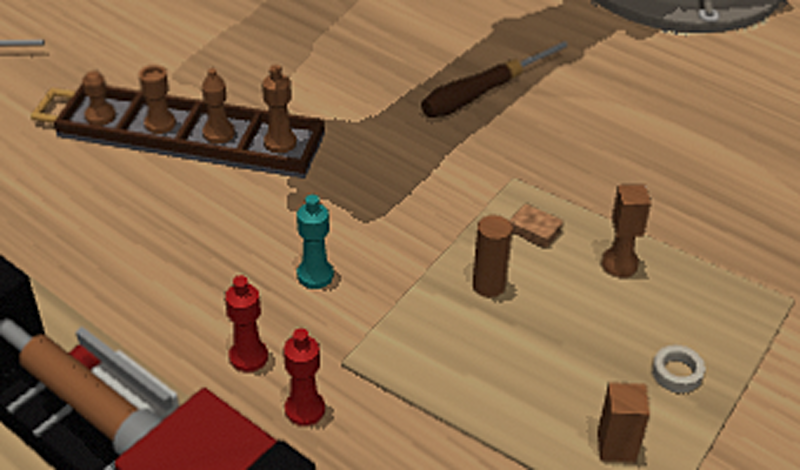

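The picture shows pawn (97,98), rook (156,98), bishop (216,108) and king (277,110) upright in order from the handle. The three unfinished pieces at (492,257), (625,230) and (624,422) stand undisturbed, and so do the red and turquoise look-alikes.

```bash
python3 -c "
from station import bot
print(bot.hand_in())"
```

```text
the job is handed in; nothing more can be done
None
```

The job is handed in at 40.6 s of the 112 s allowed: the pawn, rook, bishop and king stand upright in the tray in height order from the brass handle, and the last picture shows the unfinished pieces and the look-alikes still standing in place.

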